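Lay out the pump rebuild kit

ROBOT

A 7-joint arm with a two-finger parallel gripper is mounted at the origin on the work surface. World frame = base frame: x ahead of the robot, y to its left, z up, the work surface at z = 0. Lengths are in mm, angles in rad, forces in N, time in s.
With the tool pointing down it reaches from about 425 to 1025 mm from the base axis. Payload 3.6 kg.
Tool frame: the origin (TCP) lies on the centre line of the jaws, within the pads' length; the fingertips stand 8 mm ahead of it and the grasp point (between the pads) lies 11 mm behind it (tip_reach is the distance from the TCP to the fingertips, in mm); z points along the fingers, y is the direction in which the jaws open and shut (so a half turn about z gives the same grasp; the last joint's range is limited). The gripper opens to 85 mm and grips with 20 to 120 N. Pads are 22 mm wide; open, the fingers measure 114 mm over their backs; the gripper's body (76 mm by 85 mm) begins 54 mm behind the grasp point. The pads swing forward as they close: fully open they stand 13 mm farther back than shut.
Start: joints at [-1.413, 0.591, 0.048, 1.609, -0.033, 0.943, -0.034], TCP at [179.925, 702.322, 239.302] pointing down, gripper open.
Joint ranges: [-2.69, 2.69], [-0.47, 2.24], [-1.27, 1.36], [0.19, 2.51], [-1.53, 4.68], [0.08, 2.07], [-3.09, 3.09]. Speed limits (rad/s): [2.57, 2.57, 3.14, 3.14, 3.14, 3.14, 3.14].

INTERFACE

Orientations are given as a unit quaternion [x, y, z, w].
In Python, from bench import sense, camera, finish_job, tip_reach gives the robot as it stands. The module is installed in compiled form; this text tells all that it offers.
- The arm moves only by the tool play_rows, never from a script. Its argument "moves" is one flat list of numbers, 5 for each row, row after row: the shift along the world's x, y, z in mm, then the turn about the world's z in units of 8 degrees (1.0 is 8 degrees), then the gripper command: -1 is shut, 1 is fully open, values between are in proportion. A call has 1 to 20 rows; each row shifts and turns the pose as measured when the row begins; what a row does not reach is not made up. A row lasts 1/10 s, in which the tool goes at most 50 mm and 8.59 degrees, less where a joint would pass 70% of its speed; a pose out of reach is approached as far as the arm can. A call with a gripper value outside its range is refused whole. The fingers move at their own pace and stop on an object; "newtons" is the grip in N (left out, the last holds). Time passes only in rows, so rows that do not move let the fingers close. It gives the time, the measured TCP pose, the force and the opening at its end, in the units of the state.
- sense(): the state, without advancing time (a new reading comes with each control period).
- camera(name): name is "scene" or "top"; returns a dict with "image" (480x640x3 uint8, blue, green, red), "range_z" (480x640 float32, mm along the optical axis (not along the pixel's ray), 0 where there is no reading), "camera_matrix" (3x3 intrinsics, pixels), "k1" (the pictures are not rectified: a ray, as slopes to the right and down, at radius r is drawn at 1 + k1 r^2 times it, then the intrinsics apply), "R" (3x3) and "t" (3): a world point X has camera coordinates R X + t. Camera axes: x right, y down, z forward; pixel columns grow to the right and rows downward; lengths in mm; the calibration is good to about 2 mm. A picture is of the moment at which its call begins.
- finish_job(): hands the job in, once; it reports no verdict.
The state is a dict: "time_s": time; "joints": joint angles; "joint_vel": joint speeds; "effort": joint torques, N m; "eef_pos": TCP position; "eef_rot": TCP orientation; "ft_force": force on the tool from outside, world axes, zero at the start; "wrist_torque": the same for the moment, N m; "opening": opening from 0.0 (shut) to 1.0 (fully open).
Only numpy, scipy, OpenCV 4.12 (cv2) and the standard library are available. Lean on these libraries where they do the work, as an engineer would, in place of code of your own. Each camera call takes 0.05 s, during which the arm holds its last target.

TASK

Lay out the rebuild kit in the blue caddy: the long bolt lying in the long channel, the small ball bearing flat in the round dish, the steel sleeve standing over the pin and the big hex nut flat in the square cell. Set each one down rather than dropping it, fully down on the floor of its insert. The short bolt and the large bearing belong to another job: leave them lying where they are.

Things in the scene. Friction and masses are not known exactly. Their poses are not given: they have to be found in the camera images.
- bolt_long: The longer of two steel hex bolts, lying level with its own nut screwed on near the end: 90 mm long in all, shank 16 mm diameter, head (10 mm long, at -x end) and nut (12 mm long, 3 mm short of the +x end) 24 mm across flats. Does not roll. Origin on its axis at mid-length, 12 mm above what it lies on; x along the bolt, z up. Some 60 mm of bare shank about the origin. 0.2 kg.
- bolt_short: Look-alike, not wanted: the shorter hex bolt, same head, nut and 16 mm shank but only 55 mm long in all. Origin on its axis at mid-length, x along the bolt.
- bearing_small: The smaller of the two ball bearings: a flat bright steel double ring with dark balls, 52 mm outside diameter, 25 mm bore, 15 mm high, lying flat. Origin at the centre of its underside, z up. About 0.13 kg.
- bearing_large: Look-alike, not wanted: the larger ball bearing, 68 mm outside diameter, 40 mm bore, 15 mm high, lying flat. Origin at the centre of its underside.
- sleeve: Shaft sleeve: a plain steel tube standing on end, 36 mm outside diameter, 26 mm bore (right through), 40 mm high. Origin at the centre of its underside, z up. About 0.15 kg.
- nut: Big loose hexagon nut, dark steel, lying flat: 36 mm across flats, 41.6 mm across corners, 19 mm high. Origin at the centre of its underside, z up. Its flats face 30, 90 and 150 degrees from its x axis (so y is across flats). About 0.11 kg.
- insert_channel: The long channel, for the long bolt. Fixed dark plate (rims and pin white) 124 x 84 x 4 mm in the blue caddy; origin at the centre of its underside (3 mm above the bench), x along the 124 mm side, z up; parts rest on its upper face, 4 mm above the origin. A rim 5 mm high above that face, 5 mm thick, frames 112 mm (along x) by 44 mm (along y) inside, centred.
- insert_cell: The square cell, for the hex nut. Fixed dark plate (rims and pin white) 124 x 84 x 4 mm in the blue caddy; origin at the centre of its underside (3 mm above the bench), x along the 124 mm side, z up; parts rest on its upper face, 4 mm above the origin. A rim 5 mm high above that face, 5 mm thick, frames a 56 mm square inside (sides along x, y), centred.
- insert_dish: The round dish, for the small bearing. Fixed dark plate (rims and pin white) 124 x 84 x 4 mm in the blue caddy; origin at the centre of its underside (3 mm above the bench), x along the 124 mm side, z up; parts rest on its upper face, 4 mm above the origin. A round rim 5 mm high above that face, 72 mm inside, 80 mm outside diameter, centred.
- insert_pin: The pin, for the sleeve. Fixed dark plate (rims and pin white) 124 x 84 x 4 mm in the blue caddy; origin at the centre of its underside (3 mm above the bench), x along the 124 mm side, z up; parts rest on its upper face, 4 mm above the origin. At its centre a 9 mm pin, top 24 mm above that face. The 4 inserts lie 2 by 2, turned alike, 126 mm apart in x, 86 in y; caddy rim 10 mm above the bench.
Mind the look-alikes: they are no part of the job. What is shaped like the insert_cell but green is not meant.

How it is judged:
By the outcome, as a careful person would: the job done as asked, in the order asked, and still so for the second after the job is handed in, with the robot touching nothing.
It also fails if it takes over 96 s, if anything falls off the work surface, if the arm or the gripper's body presses on something with over 40 N, if the wrist force passes 120 N, or if a joint passes its speed limit or range.

## Working session

There is one attempt and no reset: what is moved stays moved. The work goes in short steps, Python scripts to look and compute and a tool call to move; the robot and the scene stay as the last step left them, time stands still between calls to the robot, and variables do not carry over. Pictures are saved under pics/ and viewed, and the job is handed in when it is done.

Besides the shell and the picture viewer there is one more tool, called after "Call:" as name(argument=value, ...) on one line, values as JSON. play_rows: Moves the arm, as the interface text tells. Its arguments: {"type":"object","properties":{"moves":{"type":"array"},"newtons":{"type":"number"}},"required":["moves"]}

```bash
mkdir -p pics; cat > h.py <<'E'
import numpy as np, cv2
from bench import sense, camera, finish_job, tip_reach
def save(c,n): cv2.imwrite('pics/'+n,c['image'])
def cast(c,uv,z):
    K=c['camera_matrix'];k=float(c['k1']);R=np.array(c['R']);t=np.array(c['t'])
    uv=np.atleast_2d(uv).astype(float)
    p=np.c_[(uv[:,0]-K[0,2])/K[0,0],(uv[:,1]-K[1,2])/K[1,1]]
    q=p.copy()
    for _ in range(20): q=p/(1+k*(q**2).sum(1,keepdims=True))
    d=np.c_[q,np.ones(len(q))]@R; o=-R.T@t
    return o+d*((z-o[2])/d[:,2])[:,None]
def proj(c,X):
    K=c['camera_matrix'];k=float(c['k1']);P=np.atleast_2d(X)@np.array(c['R']).T+np.array(c['t'])
    q=P[:,:2]/P[:,2:];q=q*(1+k*(q**2).sum(1,keepdims=True))
    return np.c_[q[:,0]*K[0,0]+K[0,2],q[:,1]*K[1,1]+K[1,2]]
def pts(c):
    "world point of each pixel from depth"
    H,W=c['range_z'].shape;K=c['camera_matrix'];k=float(c['k1'])
    u,v=np.meshgrid(np.arange(W),np.arange(H));p=np.stack([(u-K[0,2])/K[0,0],(v-K[1,2])/K[1,1]],-1);q=p.copy()
    for _ in range(20): q=p/(1+k*(q**2).sum(-1,keepdims=True))
    P=np.concatenate([q,np.ones((H,W,1))],-1)*c['range_z'][...,None]
    return (P-np.array(c['t']))@np.array(c['R'])
E
python3 - <<'E'
from h import *
import pickle
for n in('top','scene'):
    c=camera(n);save(c,n+'0.png');pickle.dump(c,open(n+'0.pkl','wb'))
    print(n,-np.array(c['R']).T@c['t'],c['camera_matrix'],c['k1'],(c['range_z']>0).mean())
print(sense(),tip_reach)
E
```

```text
top [ 251.82311649  -17.98933339 1181.00013314] [[606.22960602   0.         325.45909876]
 [  0.         606.22960602 240.32578597]
 [  0.           0.           1.        ]] 0.004886762335633763 0.9957096354166667
scene [1030.12245532 -369.2843845   746.38267408] [[482.67745777   0.         322.11772373]
 [  0.         482.67745777 237.48794285]
 [  0.           0.           1.        ]] 0.04138831579152706 0.9959602864583333
{'time_s': 0.1, 'joints': array([-1.41353858,  0.59204892,  0.04826758,  1.60971311, -0.03329112,
        0.94272424, -0.03368122]), 'joint_vel': array([-0.00105898, -0.00211445, -0.00088078, -0.00456358, -0.00258114,
        0.00152657, -0.00062082]), 'effort': array([ 4.27232502e-03, -5.50001550e+01,  1.55319404e+00, -1.98823804e+01,
        9.72334470e-03,  3.82941958e-03, -9.17557870e-07]), 'eef_pos': array([179.68452146, 701.60760249, 238.23160695]), 'eef_rot': array([ 1.24983956e-01,  9.92158213e-01, -1.04193523e-03, -7.87294091e-05]), 'ft_force': array([-0.71545591, -0.28099731,  0.34383919]), 'wrist_torque': array([-0.00983637, -0.00851643, -0.00353316]), 'opening': 0.9997269726672967} 8.0
```

View pics/top0.png

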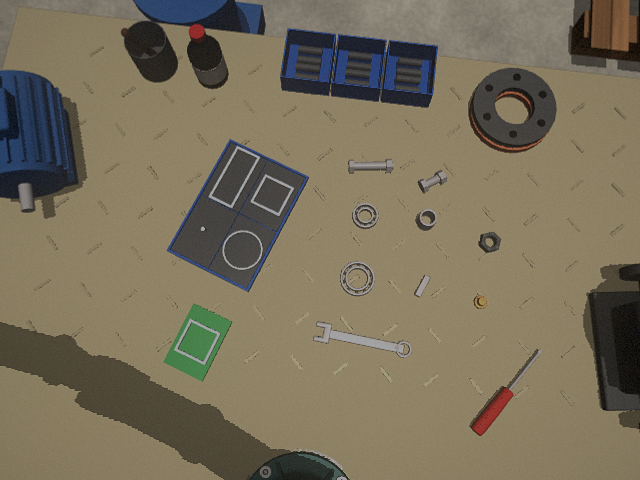

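View pics/scene0.png

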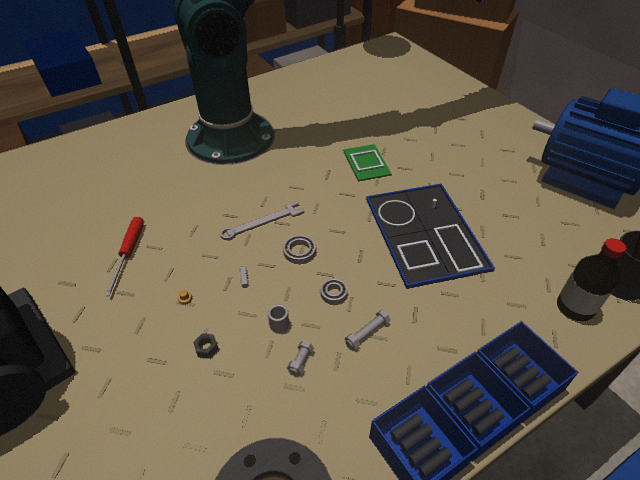

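The top view shows the whole layout. Candidates by pixel in the top view:
- **Bolts:** long (370,166), short (432,181).
- **Bearings:** small (365,215), large (357,279).
- **Sleeve:** (427,219), against the dowel at (422,286).
- **Nut:** (490,242), against the brass fitting at (481,301).
- **Cell:** blue caddy (272,195), against the green decoy at (198,342).

Next I'll take a close crop and measure each one.

```bash
python3 - <<'E'
from h import *
import pickle
c=pickle.load(open('top0.pkl','rb'));im=c['image']
cv2.imwrite('pics/crop1.png',cv2.resize(im[135:315,160:510],None,fx=2.28,fy=2.28,interpolation=cv2.INTER_CUBIC))
P=pts(c)
print('table z',np.median(P[300:330,250:300,2]))
h=P[...,2]
for n,(u,v),r in [('bl',(370,166),28),('bs',(432,181),20),('bsm',(365,215),18),('bL',(357,279),22),('slv',(427,219),15),('nut',(490,242),16)]:
    m=np.zeros(h.shape,np.uint8);cv2.circle(m,(u,v),r,255,-1)
    m&=((h>6)*255).astype(np.uint8)
    Q=P[m>0];z=np.percentile(Q[:,2],90)
    T=Q[Q[:,2]>z-4] if n not in('bl','bs') else Q
    ((a,b),(w,hh),an)=cv2.minAreaRect(T[:,:2].astype(np.float32))
    cc=cv2.minEnclosingCircle(T[:,:2].astype(np.float32))
    print(n,len(Q),'z90',z,'rect',a,b,w,hh,an,'circ',cc)
E
```

```text
table z -0.7765921109696932
bl 429 z90 23.92133679010423 rect 489.46319580078125 -18.85822296142578 89.31459045410156 466.8157653808594 78.95916748046875 circ ((489.03912353515625, -21.031204223632812), 237.23561096191406)
bs 303 z90 24.710821581780127 rect 465.26837158203125 -116.41995239257812 62.19459915161133 465.9632263183594 72.84577178955078 circ ((467.9609069824219, -107.69710540771484), 234.01512145996094)
bsm 353 z90 16.55274046963482 rect 423.97271728515625 -49.60796356201172 48.914424896240234 346.6239929199219 87.62486267089844 circ ((424.39447021484375, -39.438621520996094), 173.8993377685547)
bL 525 z90 16.61174156477168 rect 369.2666015625 -26.858299255371094 65.94251251220703 226.1373291015625 69.42452239990234 circ ((364.2872619628906, -38.57403564453125), 114.33256530761719)
slv 264 z90 40.62976282335489 rect 422.4560546875 -99.95310974121094 34.291053771972656 378.5433654785156 63.39212417602539 circ ((420.9977722167969, -102.86407470703125), 189.27183532714844)
nut 259 z90 20.67676929467158 rect 413.89898681640625 -161.91506958007812 39.53428268432617 431.7058410644531 43.16207504272461 circ ((406.42193603515625, -168.89697265625), 216.04156494140625)
```

View pics/crop1.png

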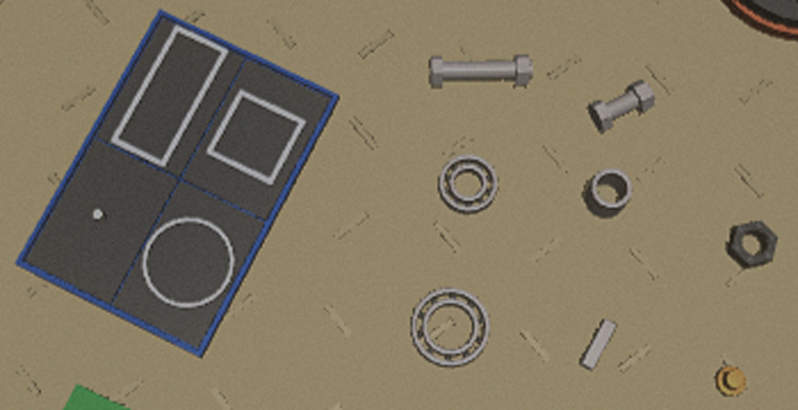

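The crop confirms the choices. The wanted set is the long bolt (480,70), small bearing (468,184), sleeve (610,190) and dark nut (752,244). The channel, cell, dish and pin are in the blue caddy at (170,95), (256,138), (188,262) and (97,214). The first depth pass picked up no-reading pixels, so I'll filter those out and cross-check against the scene view.

```bash
cat > meas.py <<'E'
from h import *
import pickle
f=lambda a:np.round(np.array(a,float),1).tolist()
def obj(c,tag):
    P=pts(c);h=P[...,2];ok=(c['range_z']>0)
    for n,(x,y),r,zlo,zhi in [('bl',(490,-106),58,8,40),('bs',(465,-225),45,8,40),('bsm',(410,-95),38,9,30),('bL',(292,-79),45,9,30),('slv',(400,-210),30,33,60),('nut',(358,-331),32,13,40)]:
        m=ok&(np.hypot(P[...,0]-x,P[...,1]-y)<r)&(h>zlo)&(h<zhi)
        Q=P[m];
        if len(Q)<10: print(n,'none');continue
        xy=Q[:,:2].astype(np.float32)
        ((a,b),wh,an)=cv2.minAreaRect(xy);cc=cv2.minEnclosingCircle(xy)
        print(tag,n,len(Q),'z',f(np.percentile(Q[:,2],[10,50,90])),'rect',f([a,b,*wh,an]),'circ',f([*cc[0],cc[1]]))
        if n in('bl','bs'):
            mu,ev=cv2.PCACompute(xy,None);print('  axis deg',np.degrees(np.arctan2(ev[0,1],ev[0,0])))
def caddy(c,tag):
    im=c['image'].astype(int);P=pts(c)
    w=(im.min(2)>150)&(np.abs(P[...,2]-10)<40)
    hsv=cv2.cvtColor(c['image'],cv2.COLOR_BGR2HSV)
    # region: the dark plate + surroundings near caddy
    reg=(np.hypot(P[...,0]-420,P[...,1]-130)<170)&(c['range_z']>0)&(P[...,1]>20)
    lab=((im.min(2)>120)&(im.max(2)-im.min(2)<30)&reg).astype(np.uint8)
    cs,_=cv2.findContours(lab,cv2.RETR_EXTERNAL,cv2.CHAIN_APPROX_NONE)
    for k in cs:
        if cv2.contourArea(k)<5: continue
        z=12 if cv2.contourArea(k)>60 else 31
        X=cast(c,k[:,0,:],z)[:,:2].astype(np.float32)
        ((a,b),wh,an)=cv2.minAreaRect(X);cc=cv2.minEnclosingCircle(X)
        mm=np.zeros(lab.shape,np.uint8);cv2.drawContours(mm,[k],-1,1,-1)
        print(tag,'white',f(k.mean((0,1))),'z',f(np.percentile(P[(mm>0)&(lab>0)][:,2],[10,50,90])),'rect',f([a,b,*wh,an]),'circ',f([*cc[0],cc[1]]))
if __name__=='__main__':
    for n in('top','scene'):
        c=pickle.load(open(n+'0.pkl','rb'));obj(c,n);caddy(c,n)
E
python3 meas.py
```

```text
top bl 145 z [10.2, 13.1, 16.2] rect [460.2, -71.7, 53.7, 19.8, 42.5] circ [457.4, -68.7, 26.8]
  axis deg 44.80565
top bs 53 z [8.8, 11.2, 13.8] rect [455.4, -186.6, 11.3, 22.8, 70.6] circ [455.4, -186.3, 12.0]
  axis deg -7.845441
top bsm 105 z [10.7, 13.5, 16.7] rect [427.4, -74.1, 16.0, 45.4, 49.3] circ [428.2, -73.2, 22.7]
top bL 17 z [9.0, 9.2, 11.1] rect [326.0, -76.6, 13.8, 61.3, 3.6] circ [323.6, -76.7, 30.7]
slv none
nut none
top white [205.5, 331.7] z [5.9, 9.0, 11.3] rect [296.8, 229.2, 65.2, 38.3, 72.3] circ [296.7, 228.8, 37.0]
top white [242.2, 249.4] z [7.8, 11.1, 14.6] rect [471.7, 175.4, 78.7, 76.8, 9.4] circ [471.6, 176.1, 39.5]
top white [202.2, 228.5] z [25.3, 26.9, 30.0] rect [499.3, 256.3, 6.2, 5.9, 9.8] circ [499.3, 256.9, 3.8]
top white [230.8, 203.6] z [8.3, 11.4, 13.4] rect [555.6, 208.4, 12.7, 23.6, 28.3] circ [560.3, 210.9, 11.8]
top white [269.4, 205.7] z [7.9, 11.0, 13.9] rect [578.9, 138.8, 65.6, 41.2, 70.3] circ [578.5, 137.6, 37.3]
scene bl 180 z [9.2, 13.6, 15.7] rect [462.1, -72.9, 56.1, 23.0, 40.9] circ [458.3, -68.5, 28.1]
  axis deg 41.29415
scene bs 69 z [10.0, 11.5, 13.3] rect [457.3, -187.7, 13.2, 28.9, 71.2] circ [457.0, -188.7, 14.6]
  axis deg -12.196238
scene bsm 85 z [10.5, 13.5, 15.4] rect [428.6, -74.1, 15.5, 45.4, 44.3] circ [429.1, -73.6, 22.7]
bL none
slv none
nut none
scene white [410.2, 245.8] z [9.7, 12.0, 13.3] rect [591.1, 124.6, 63.2, 38.3, 70.3] circ [591.3, 124.3, 36.0]
scene white [436.9, 229.9] z [10.5, 12.4, 14.1] rect [574.9, 194.9, 11.2, 24.7, 32.9] circ [579.1, 197.6, 12.3]
scene white [396.2, 212.5] z [9.5, 11.4, 12.9] rect [487.0, 161.0, 76.2, 73.7, 56.7] circ [487.9, 160.6, 38.6]
scene white [367.7, 165.8] z [6.8, 8.9, 10.8] rect [326.2, 205.6, 71.0, 33.1, 53.1] circ [318.8, 211.1, 36.2]
```

```bash
python3 - <<'E'
from h import *
import pickle
c=pickle.load(open('top0.pkl','rb'));s=pickle.load(open('scene0.pkl','rb'))
P=pts(c);S=pts(s)
print('sceneR',np.round(s['R'],3),'topR',np.round(c['R'],3))
for n,a,b in [('bsm',(365,215),(333,291)),('bL',(357,279),(299,249)),('slv',(427,219),(279,312)),('nut',(490,242),(206,346)),('bl',(370,166),(369,330)),('dish',(243,250),(397,213)),('pin',(202,229),(434,203)),('cell',(272,195),(417,254)),('green',(198,342),(367,160)),('base ctr',(300,470),(230,137))]:
    print(n,cast(c,a,10)[0].round(),cast(s,b,10)[0].round(),P[a[1],a[0]].round(),S[b[1],b[0]].round())
E
```

```text
sceneR [[ 0.542  0.841 -0.008]
 [ 0.611 -0.4   -0.683]
 [-0.578  0.365 -0.73 ]] topR [[ 0.128 -0.992 -0.   ]
 [-0.968 -0.125 -0.218]
 [ 0.216  0.028 -0.976]]
bsm [573. -56.  10.] [575. -59.  10.] [576. -56.  -1.] [569. -55.   1.]
bL [442. -55.  10.] [449. -58.  10.] [444. -55.   2.] [440. -53.  -1.]
slv [ 580. -179.   10.] [ 561. -168.   10.] [ 583. -181.    1.] [ 568. -171.   21.]
nut [ 549. -307.   10.] [ 553. -307.   10.] [ 552. -310.   -2.] [ 547. -306.    0.]
bl [676. -54.  10.] [681. -53.  10.] [674. -54.  16.] [684. -56.  17.]
dish [471. 175.  10.] [475. 176.  10.] [472. 175.   7.] [474. 177.   8.]
pin [503. 262.  10.] [495. 265.  10.] [498. 257.  31.] [505. 254.  23.]
cell [590. 134.  10.] [591. 134.  10.] [591. 135.   5.] [589. 136.   7.]
green [283. 232.  10.] [289. 232.  10.] [283. 233.   3.] [286. 234.   7.]
base ctr [80.  7. 10.] [17. -8. 10.] [81.  7. 17.] [ 64. -24.  44.]
```

The two views agree; the earlier disagreement came from my clipping regions. I'll redo it with proper centres.

```bash
sed -i "s/('bl',(490,-106),58,8,40),.*\]:/('bl',(676,-54),62,8,40),('bs',(640,-158),42,8,40),('bsm',(574,-57),38,9,30),('bL',(444,-56),45,9,30),('slv',(571,-175),34,33,60),('nut',(550,-307),34,13,40)]:/; s/P\[...,0\]-420,P\[...,1\]-130)<170/P[...,0]-540,P[...,1]-180)<210/" meas.py
sed -i 's/circle/circle/' meas.py; python3 meas.py
```

```text
top bl 411 z [13.0, 18.2, 23.4] rect [676.5, -55.6, 26.7, 89.7, 8.7] circ [673.8, -55.7, 45.7]
  axis deg 98.55172
top bs 180 z [12.1, 18.2, 23.5] rect [644.6, -183.0, 56.0, 36.9, 36.1] circ [642.0, -179.0, 28.9]
  axis deg 124.51246
top bsm 303 z [10.6, 13.6, 16.6] rect [571.4, -55.9, 51.1, 48.1, 6.9] circ [571.9, -55.8, 26.3]
top bL 470 z [10.3, 13.6, 16.6] rect [443.8, -54.6, 66.6, 66.3, 34.4] circ [443.7, -55.5, 34.4]
top slv 141 z [35.3, 38.4, 41.7] rect [576.2, -176.8, 34.4, 35.0, 74.7] circ [576.0, -177.0, 18.0]
top nut 212 z [14.7, 17.7, 20.7] rect [548.5, -306.0, 35.9, 38.7, 81.0] circ [549.0, -306.0, 19.9]
top white [242.2, 249.4] z [7.8, 11.1, 14.6] rect [471.7, 175.4, 78.7, 76.8, 9.4] circ [471.6, 176.1, 39.5]
top white [202.2, 228.5] z [25.3, 26.9, 30.0] rect [499.3, 256.3, 6.2, 5.9, 9.8] circ [499.3, 256.9, 3.8]
top white [271.7, 194.7] z [7.9, 11.1, 14.3] rect [590.4, 134.9, 66.2, 65.5, 70.3] circ [590.8, 134.5, 45.4]
top white [234.0, 176.9] z [7.7, 11.0, 14.3] rect [618.5, 216.1, 53.9, 121.6, 70.8] circ [618.8, 217.1, 65.0]
scene bl 548 z [13.4, 18.6, 23.7] rect [679
[... 229 characters left out ...]
 rect [575.2, -57.1, 51.2, 51.1, 19.4] circ [574.8, -56.3, 26.8]
scene bL 440 z [10.3, 13.8, 15.9] rect [446.1, -56.2, 65.4, 68.9, 57.8] circ [446.2, -55.5, 35.1]
scene slv 195 z [34.6, 38.7, 40.9] rect [579.2, -178.0, 34.2, 35.2, 76.1] circ [579.0, -177.4, 18.4]
scene nut 299 z [15.6, 18.4, 20.3] rect [551.3, -307.3, 37.4, 40.9, 23.8] circ [552.0, -306.2, 21.6]
scene white [417.2, 254.3] z [10.1, 11.9, 13.3] rect [591.9, 133.6, 65.6, 65.4, 70.3] circ [591.6, 133.6, 44.9]
scene white [458.1, 247.2] z [10.2, 11.7, 13.3] rect [620.4, 215.2, 54.5, 121.4, 71.2] circ [620.3, 214.1, 65.0]
scene white [396.2, 212.5] z [9.5, 11.4, 12.9] rect [487.0, 161.0, 76.2, 73.7, 56.7] circ [487.9, 160.6, 38.6]
```

Call:
play_rows(moves=[25, -38, 0, -0.42, 0.1, 25, -38, 0, -0.42, 0.1, 25, -38, 0, -0.42, 0.1, 25, -38, 0, -0.42, 0.1, 25, -38, 0, -0.42, 0.1, 25, -38, 0, -0.42, 0.1, 25, -38, 0, -0.42, 0.1, 25, -38, 0, -0.42, 0.1, 25, -38, 0, -0.42, 0.1, 25, -38, 0, -0.42, 0.1, 25, -38, 0, -0.42, 0.1, 25, -38, 0, -0.42, 0.1, 25, -38, 0, -0.42, 0.1, 25, -38, 0, -0.42, 0.1, 25, -38, 0, -0.42, 0.1, 25, -38, 0, -0.42, 0.1], newtons=40)

```text
time_s: 1.7
eef_pos: [578.8, 73.7, 233.0]
eef_rot: [0.568, 0.823, -0.001, -0.005]
ft_force: [1.0, 0.5, -0.2]
opening: 0.551
```

```bash
python3 - <<'E'
from h import *
import pickle
for n in('top','scene'):
    c=pickle.load(open(n+'0.pkl','rb'));P=pts(c)
    m=(c['range_z']>0)&(np.hypot(P[...,0]-550,P[...,1]+306)<30)&(P[...,2]>(13))&(P[...,2]<40)
    k=cv2.findContours(m.astype(np.uint8),cv2.RETR_EXTERNAL,cv2.CHAIN_APPROX_NONE)[0];k=max(k,key=cv2.contourArea)
    X=cast(c,k[:,0,:],19 if n=='top' else 19)[:,:2];m0=cv2.minEnclosingCircle(X.astype(np.float32))[0]
    M=cv2.moments(X.astype(np.float32)[:,None]);ctr=np.array([M['m10'],M['m01']])/M['m00']
    d=X-ctr;r=np.hypot(*d.T);a=np.arctan2(d[:,1],d[:,0])
    F=(r*np.exp(-6j*a)).mean()
    print(n,ctr,'corner angle mod60',np.degrees(-np.angle(F))/6%60,abs(F),r.mean())
    u,v=proj(c,[550,-306,19])[0].astype(int)
    cv2.imwrite('pics/nut_%s.png'%n,cv2.resize(c['image'][v-22:v+22,u-26:u+26],None,fx=10,fy=10,interpolation=cv2.INTER_CUBIC))
E
```

```text
top [ 548.59969374 -305.65769775] corner angle mod60 49.90628158206115 1.2898870036393049 18.44826718273199
scene [ 552.27163647 -307.85450056] corner angle mod60 53.20937549525319 1.6675392324381992 19.536664472191262
```

View pics/nut_top.png

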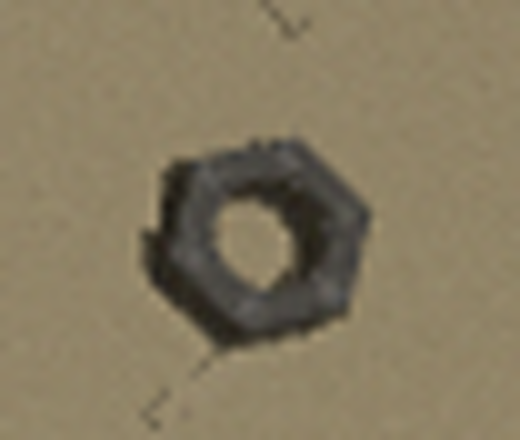

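The nut's flats face about 21.5° mod 60. Continuing to a hover over the long bolt.

Call:
play_rows(moves=[25, -32, -20, -0.4, 0.1, 25, -32, -20, -0.4, 0.1, 25, -33, -20, -0.4, 0.1, 20, -28, -20, -0.37, 0.1, 4, -5, -15, 0, 0.1, 0, 0, 0, 0, 0.1])

```text
time_s: 2.3
eef_pos: [683.4, -70.8, 133.4]
eef_rot: [0.662, 0.749, -0.001, -0.002]
ft_force: [-1.0, 0.6, 0.0]
opening: 0.553
```

```bash
cat >> h.py <<'E'
def yaw(q=None):
    q=sense()['eef_rot'] if q is None else q
    return (np.degrees(2*np.arctan2(q[1],q[0]))-90+90)%180-90
def st():
    s=sense();print('t',round(s['time_s'],2),'pos',np.round(s['eef_pos'],1),'jaw',round(yaw(s['eef_rot']),1),'f',np.round(s['ft_force'],1),'open',round(s['opening'],3),'rot',np.round(s['eef_rot'],3))
    return s
E
python3 - <<'E'
from h import *
import pickle
s=st()
for n in('top','scene'):
    c=camera(n);pickle.dump(c,open(n+'1.pkl','wb'))
    u,v=proj(c,s['eef_pos'])[0].astype(int);print(n,u,v)
    u=min(max(u,80),560);v=min(max(v,60),420)
    cv2.imwrite('pics/h_%s.png'%n,cv2.resize(c['image'][v-60:v+60,u-80:u+80],None,fx=4,fy=4))
E
```

```text
t 2.3 pos [683.4 -70.8 133.4] jaw 7.0 f [-1.   0.6  0. ] open 0.553 rot [ 0.662  0.749 -0.001 -0.002]
top 384 140
scene 365 293
```

View pics/h_scene.png

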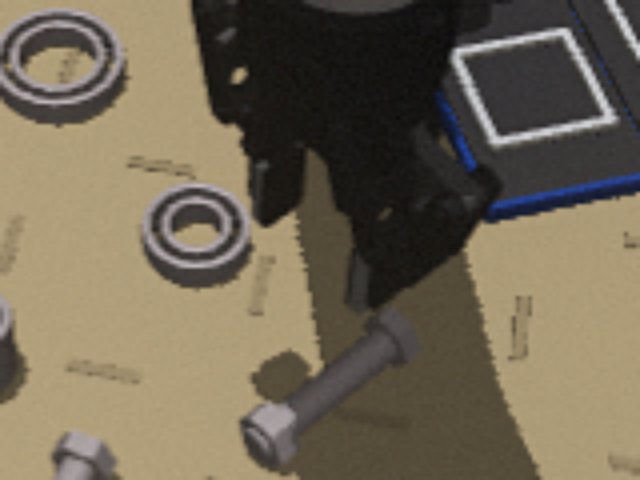

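View pics/h_top.png

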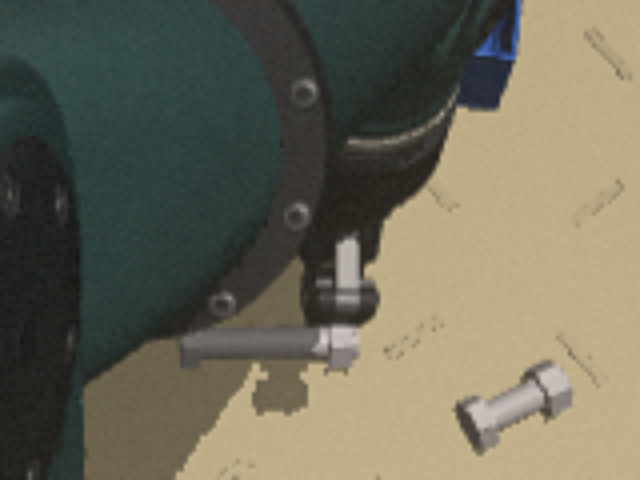

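The scene crop shows the open jaws, with the front finger tip at (370,305), and the bolt below. I'll measure the tip height from depth.

```bash
python3 - <<'E'
from h import *
import pickle
e=np.array([683.4,-70.8,133.4]);a=np.radians(7)
j=np.array([np.cos(a),np.sin(a)]);k=np.array([-j[1],j[0]])
for n in('top','scene'):
    c=pickle.load(open(n+'1.pkl','rb'));P=pts(c)
    m=(c['range_z']>0)&(P[...,2]>60)&(np.hypot(P[...,0]-e[0],P[...,1]-e[1])<120)&(P[...,2]<200)
    Q=P[m];d=Q[:,:2]-e[:2];t=d@j;w=d@k
    print(n,len(Q),'zmin pct',np.percentile(Q[:,2],[0,.5,1,2,5]).round(1))
    for lo in range(105,185,8):
        s=(Q[:,2]>=lo)&(Q[:,2]<lo+8)
        for sg in(1,-1):
            ss=s&(t*sg>0)
            if ss.sum()>3: print(lo,sg,ss.sum(),'t',t[ss].min().round(1),t[ss].max().round(1),'w',w[ss].min().round(1),w[ss].max().round(1))
E
```

```text
top 145 zmin pct [132.3 132.6 134.4 141.2 145.2]
137 -1 4 t -31.7 -23.7 w 9.0 10.8
145 -1 5 t -31.1 -26.4 w 7.9 10.9
169 -1 23 t -55.1 -25.5 w -5.5 13.3
177 -1 27 t -56.7 -29.4 w -12.1 12.6
scene 1010 zmin pct [128.5 130.  132.  133.6 137.5]
129 1 14 t 26.3 31.6 w -12.5 -4.7
129 -1 34 t -28.5 -21.2 w -11.9 9.5
137 1 39 t 25.6 39.3 w -12.3 5.9
137 -1 39 t -35.6 -21.0 w -12.5 10.6
145 1 36 t 24.2 38.6 w -12.7 0.5
145 -1 48 t -35.3 -20.6 w -12.9 10.0
153 1 34 t 26.5 38.8 w -13.1 -2.2
153 -1 48 t -33.7 -20.6 w -12.8 9.6
161 1 21 t 25.5 38.5 w -12.3 -5.0
161 -1 52 t -30.6 -20.5 w -13.0 9.3
169 1 36 t 24.9 54.4 w -14.8 7.0
169 -1 46 t -49.1 -22.2 w -15.2 5.2
177 1 147 t 24.8 58.3 w -14.6 8.9
177 -1 78 t -55.1 -19.6 w -14.9 5.7
```

Tips reach about 3.5 mm ahead of the TCP at 47 mm opening, which fits the 8 mm figure being for shut jaws. Aligning over the bolt.

Call:
play_rows(moves=[-3, 8, -20, 0.15, 0.1, -3, 7.5, -30, 0, 0.1, 0, 0, -25, 0, 0.1, 0, 0, -10, 0, 0.1, 0, 0, 0, 0, 0.1, 0, 0, 0, 0, 0.1])

```text
time_s: 3.0
eef_pos: [679.9, -41.8, 57.3]
eef_rot: [0.648, 0.761, 0.007, 0.001]
ft_force: [1.1, -0.7, 0.3]
opening: 0.549
```

```bash
python3 -c "
from h import *
st()"
```

```text
t 3.0 pos [679.9 -41.8  57.3] jaw 9.2 f [ 1.1 -0.7  0.3] open 0.549 rot [0.648 0.761 0.007 0.001]
```

Call:
play_rows(moves=[0, 0, 0, 0, 0.1, 0, 0, 0, 0, 0.1])

```text
time_s: 3.2
eef_pos: [681.6, -41.4, 60.1]
eef_rot: [0.648, 0.762, 0.008, 0.002]
ft_force: [0.3, 1.1, 1.5]
opening: 0.551
```

Call:
play_rows(moves=[-2, -7, 0, -0.1, 0.1, -2, -7, 0, 0, 0.1, 0, 0, 0, 0, 0.1, 0, 0, 0, 0, 0.1])

```text
time_s: 3.6
eef_pos: [678.4, -58.4, 62.5]
eef_rot: [0.654, 0.756, 0.009, 0.004]
ft_force: [0.5, -0.0, 0.4]
opening: 0.547
```

```bash
python3 - <<'E'
from h import *
import pickle
s=st();print(s['joint_vel'].round(3))
c=camera('scene');s=st()
u,v=proj(c,s['eef_pos'])[0].astype(int)
cv2.imwrite('pics/h2.png',cv2.resize(c['image'][v-60:v+60,u-80:u+80],None,fx=4,fy=4))
E
```

```text
t 3.6 pos [678.4 -58.4  62.5] jaw 8.2 f [ 0.5 -0.   0.4] open 0.547 rot [0.654 0.756 0.009 0.004]
[ 0.014 -0.003  0.01   0.006  0.006 -0.002  0.004]
t 3.65 pos [678.4 -58.8  62.5] jaw 8.2 f [ 0.5 -1.1  0.8] open 0.553 rot [0.655 0.756 0.009 0.004]
```

View pics/h2.png

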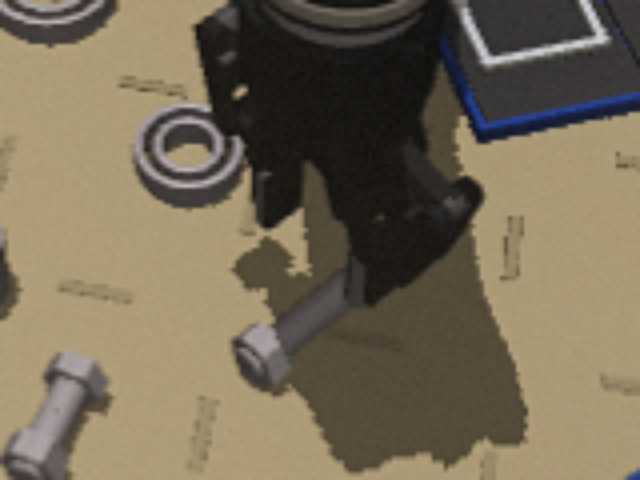

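Call:
play_rows(moves=[0, 2, -10, 0, 0.1, 0, 0, -12, 0, 0.1, 0, 0, -12, 0, 0.1, 0, 0, -5, 0, 0.1, 0, 0, 0, 0, 0.1, 0, 0, 0, 0, 0.1])

```text
time_s: 4.25
eef_pos: [677.1, -55.3, 17.8]
eef_rot: [0.654, 0.756, 0.008, 0.003]
ft_force: [0.3, 0.5, 0.2]
opening: 0.551
```

```bash
python3 -c "
from h import *
st()"
```

```text
t 4.25 pos [677.1 -55.3  17.8] jaw 8.3 f [0.3 0.5 0.2] open 0.551 rot [0.654 0.756 0.008 0.003]
```

Now at (677, −55, 17.8). Down 4 more, then close.

Call:
play_rows(moves=[0, 0, -4, 0, 0.1, 0, 0, 0, 0, -1, 0, 0, 0, 0, -1, 0, 0, 0, 0, -1, 0, 0, 0, 0, -1, 0, 0, 0, 0, -1, 0, 0, 0, 0, -1], newtons=50)

```text
time_s: 4.95
eef_pos: [677.6, -55.4, 14.2]
eef_rot: [0.654, 0.756, 0.008, 0.003]
ft_force: [0.9, 0.2, -0.7]
opening: 0.163
```

```bash
python3 -c "
from h import *
st()"
```

```text
t 4.95 pos [677.6 -55.4  14.2] jaw 8.3 f [ 0.9  0.2 -0.7] open 0.163 rot [0.654 0.756 0.008 0.003]
```

Call:
play_rows(moves=[0, 0, 10, 0, -1, 0, 0, 20, 0, -1, 0, 0, 25, 0, -1, 0, 0, 10, 0, -1, 0, 0, 0, 0, -1])

```text
time_s: 5.45
eef_pos: [675.9, -55.2, 81.8]
eef_rot: [0.654, 0.756, 0.007, 0.002]
ft_force: [0.7, 0.2, -1.5]
opening: 0.165
```

```bash
python3 - <<'E'
from h import *
c=camera('scene');s=st()
u,v=proj(c,s['eef_pos'])[0].astype(int)
cv2.imwrite('pics/h3.png',cv2.resize(c['image'][v-60:v+60,u-80:u+80],None,fx=4,fy=4))
E
```

```text
t 5.5 pos [675.7 -55.1  81.2] jaw 8.3 f [ 0.7  0.7 -2.6] open 0.159 rot [0.654 0.756 0.007 0.002]
```

View pics/h3.png

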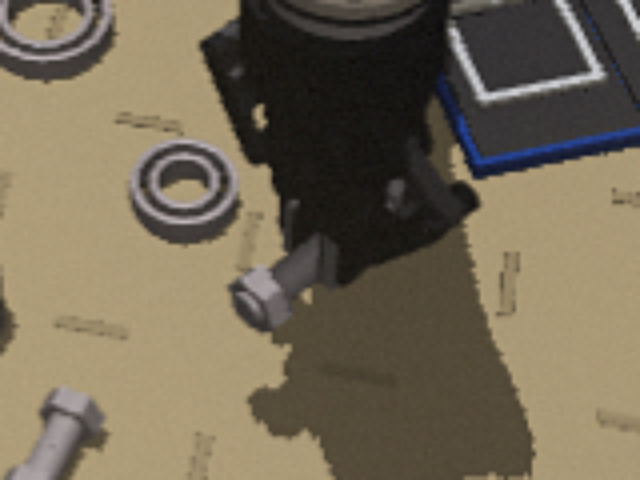

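The bolt is held level: the crop shows it between the pads, and its weight shows in the force. Carrying it to the channel.

Call:
play_rows(moves=[-3, 15, 0, 0.6, -1, -6, 30, 0, 0.95, -1, -6, 30, 0, 0.95, -1, -6, 30, 0, 0.95, -1, -6, 30, 0, 0.95, -1, -6, 30, 0, 0.95, -1, -6, 30, 0, 0.95, -1, -6, 30, 0, 0.95, -1, -4, 18, 0, 0.5, -1, -2, 10, 0, 0, -1, 0, 0, 0, 0, -1, 0, 0, 0, 0, -1, 0, 0, 0, 0, -1])

```text
time_s: 6.8
eef_pos: [615.1, 198.7, 70.3]
eef_rot: [0.155, 0.988, 0.001, -0.006]
ft_force: [0.9, 0.3, -1.7]
opening: 0.161
```

```bash
python3 -c "
from h import *
st()"
```

```text
t 6.8 pos [615.1 198.7  70.3] jaw 72.1 f [ 0.9  0.3 -1.7] open 0.161 rot [ 0.155  0.988  0.001 -0.006]
```

Call:
play_rows(moves=[2, 8, 0, -0.17, -1, 2, 8, -8, 0, -1, 0, 0, -10, 0, -1, 0, 0, -8, 0, -1, 0, 0, 0, 0, -1, 0, 0, 0, 0, -1])

```text
time_s: 7.4
eef_pos: [620.8, 211.2, 41.3]
eef_rot: [0.172, 0.985, -0.0, -0.005]
ft_force: [0.1, 0.4, -1.5]
opening: 0.162
```

```bash
python3 - <<'E'
from h import *
c=camera('scene');s=st()
u,v=proj(c,s['eef_pos'])[0].astype(int)
cv2.imwrite('pics/h4.png',cv2.resize(c['image'][v-60:v+60,u-80:u+80],None,fx=4,fy=4))
E
```

```text
t 7.45 pos [620.6 211.1  41.3] jaw 70.2 f [-0.1 -1.  -2. ] open 0.164 rot [ 0.172  0.985 -0.    -0.006]
```

View pics/h4.png

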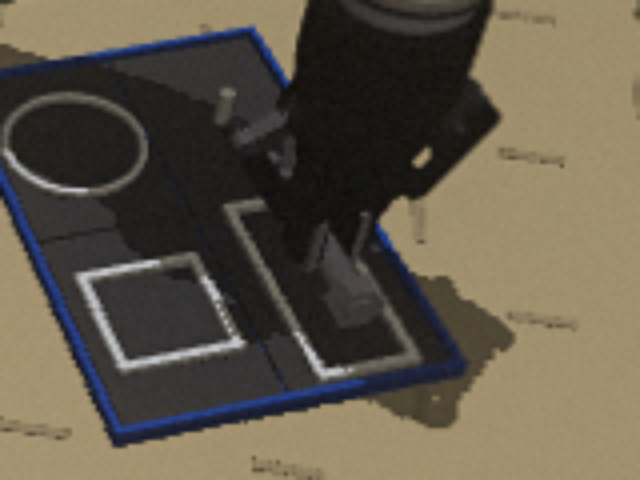

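The bolt is aligned above the channel. Fine shift, then lower.

Call:
play_rows(moves=[-1, 4.5, -4, 0, -1, 0, 0, -5, 0, -1, 0, 0, -4, 0, -1, 0, 0, 0, 0, -1, 0, 0, 0, 0, -1])

```text
time_s: 7.95
eef_pos: [619.7, 216.1, 27.7]
eef_rot: [0.172, 0.985, 0.0, -0.005]
ft_force: [0.3, 0.1, -2.2]
opening: 0.164
```

Call:
play_rows(moves=[0, 0, -2.5, 0, -1, 0, 0, -2, 0, -1, 0, 0, -1, 0, -1, 0, 0, 0, 0, -1])

```text
time_s: 8.35
eef_pos: [620.1, 215.9, 22.1]
eef_rot: [0.172, 0.985, 0.0, -0.005]
ft_force: [-0.1, -0.4, -2.5]
opening: 0.166
```

Call:
play_rows(moves=[0, 0, -1, 0, -1, 0, 0, 0, 0, -1])

```text
time_s: 8.55
eef_pos: [620.2, 215.9, 21.4]
eef_rot: [0.172, 0.985, 0.0, -0.005]
ft_force: [-0.4, -0.0, -0.2]
opening: 0.163
```

Call:
play_rows(moves=[0, 0, -0.8, 0, -1, 0, 0, 0, 0, -1])

```text
time_s: 8.75
eef_pos: [620.2, 215.9, 21.4]
eef_rot: [0.172, 0.985, 0.0, -0.005]
ft_force: [0.2, 0.7, -1.5]
opening: 0.16
```

Call:
play_rows(moves=[0, 0, -1.5, 0, -1, 0, 0, -0.5, 0, -1])

```text
time_s: 8.95
eef_pos: [620.4, 216.0, 21.3]
eef_rot: [0.172, 0.985, 0.0, -0.005]
ft_force: [-1.5, -0.2, 1.2]
opening: 0.162
```

Contact at z=21.3, where 21.2 was predicted. Release.

Call:
play_rows(moves=[0, 0, 0, 0, -0.3, 0, 0, 0, 0, -0.3, 0, 0, 0, 0, -0.1, 0, 0, 0, 0, -0.1, 0, 0, 10, 0, -0.1, 0, 0, 25, 0, -0.1, 0, 0, 30, 0, 0.3, 0, 0, 20, 0, 0.5, 0, 0, 0, 0, 0.6])

```text
time_s: 9.85
eef_pos: [621.1, 216.1, 110.0]
eef_rot: [0.172, 0.985, 0.001, -0.004]
ft_force: [0.7, 0.6, 1.3]
opening: 0.8
```

```bash
python3 - <<'E'
from h import *
c=camera('scene');s=st()
u,v=proj(c,[620,216,20])[0].astype(int)
cv2.imwrite('pics/h5.png',cv2.resize(c['image'][v-60:v+60,u-80:u+80],None,fx=4,fy=4))
E
```

```text
t 9.9 pos [620.4 215.8 108.7] jaw 70.2 f [-0.1 -0.1 -0.4] open 0.802 rot [ 0.172  0.985  0.    -0.005]
```

View pics/h5.png

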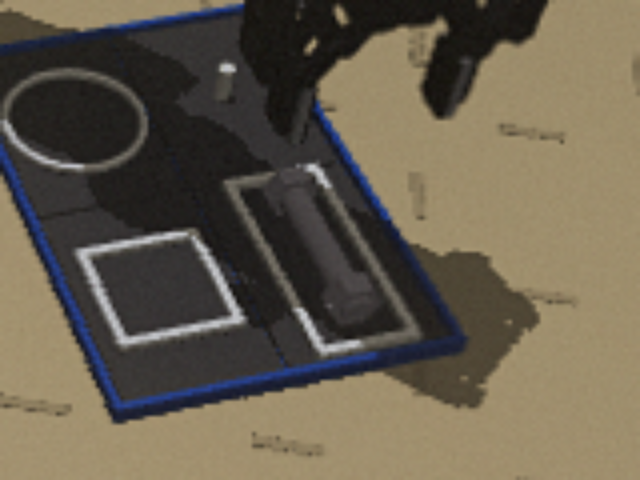

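The bolt lies inside the channel rim, at (325,240) in the crop. Next, the small bearing at (573,−56).

Call:
play_rows(moves=[-2, -15, 0, 0, 0.6, -5, -30, 0, 0, 0.6, -5, -30, 0, 0, 0.6, -5, -30, 0, 0, 0.6, -5, -30, 0, 0, 0.6, -5, -30, 0, 0, 0.6, -5, -30, 0, 0, 0.6, -5, -30, -10, 0, 0.6, -4, -20, -20, 0, 0.6, -2, -8, -10, 0, 0.6, 0, 0, 0, 0, 0.6, 0, 0, 0, 0, 0.6, 0, 0, 0, 0, 0.6])

```text
time_s: 11.2
eef_pos: [560.3, -56.4, 55.8]
eef_rot: [0.174, 0.985, -0.005, -0.017]
ft_force: [-0.5, -0.2, -0.0]
opening: 0.8
```

```bash
python3 -c "
from h import *
st()"
```

```text
t 11.2 pos [560.3 -56.4  55.8] jaw 70.0 f [-0.5 -0.2 -0. ] open 0.8 rot [ 0.174  0.985 -0.005 -0.017]
```

Call:
play_rows(moves=[6, 0, -5, 0, 0.6, 6, 0, -10, 0, 0.6, 1, 0, -10, 0, 0.6, 0, 0, 0, 0, 0.6, 0, 0, 0, 0, 0.6, 0, 0, 0, 0, 0.6])

```text
time_s: 11.8
eef_pos: [577.4, -50.8, 29.5]
eef_rot: [0.17, 0.985, -0.003, -0.015]
ft_force: [-0.3, 0.1, 0.8]
opening: 0.797
```

```bash
python3 - <<'E'
from h import *
c=camera('scene');s=st()
u,v=proj(c,s['eef_pos'])[0].astype(int)
cv2.imwrite('pics/h6.png',cv2.resize(c['image'][v-60:v+60,u-80:u+80],None,fx=4,fy=4))
E
```

```text
t 11.85 pos [577.5 -50.8  29.6] jaw 70.4 f [0.3 0.8 0.1] open 0.802 rot [ 0.17   0.985 -0.003 -0.015]
```

View pics/h6.png

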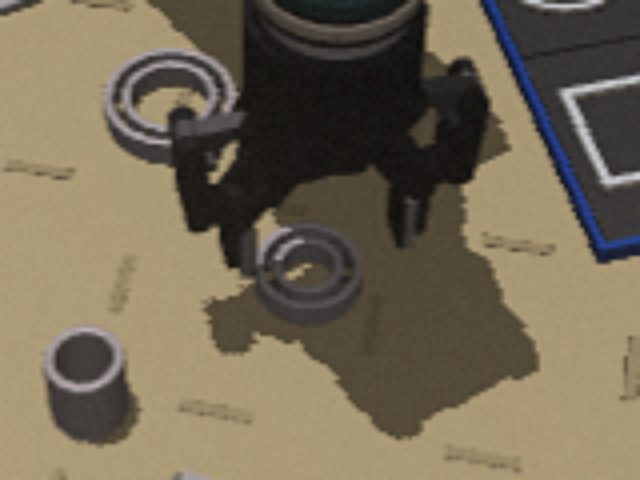

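Call:
play_rows(moves=[-2, -2.5, 0, 0, 0.6, -2, -2.5, 0, 0, 0.6, 0, 0, 0, 0, 0.6, 0, 0, 0, 0, 0.6])

```text
time_s: 12.25
eef_pos: [572.8, -57.0, 30.4]
eef_rot: [0.17, 0.985, -0.003, -0.015]
ft_force: [-0.0, 0.1, -0.7]
opening: 0.8
```

```bash
python3 -c "
from h import *
st()"
```

```text
t 12.25 pos [572.8 -57.   30.4] jaw 70.4 f [-0.   0.1 -0.7] open 0.8 rot [ 0.17   0.985 -0.003 -0.015]
```

Call:
play_rows(moves=[0, 0, -6, 0, 0.6, 0, 0, -7, 0, 0.6, 0, 0, -4, 0, 0.6, 0, 0, 0, 0, 0.6, 0, 0, 0, 0, 0.6])

```text
time_s: 12.75
eef_pos: [572.6, -56.9, 11.5]
eef_rot: [0.17, 0.985, -0.003, -0.015]
ft_force: [-0.3, -0.3, 0.3]
opening: 0.797
```

Call:
play_rows(moves=[0, 0.5, -2.3, 0, 0.6, 0, 0, 0, 0, 0.4, 0, 0, 0, 0, 0, 0, 0, 0, 0, -1, 0, 0, 0, 0, -1, 0, 0, 0, 0, -1, 0, 0, 0, 0, -1, 0, 0, 0, 0, -1], newtons=50)

```text
time_s: 13.55
eef_pos: [572.8, -56.2, 9.7]
eef_rot: [0.17, 0.985, -0.003, -0.015]
ft_force: [-0.3, -0.1, -0.6]
opening: 0.58
```

```bash
python3 -c "
from h import *
st()"
```

```text
t 13.55 pos [572.8 -56.2   9.7] jaw 70.4 f [-0.3 -0.1 -0.6] open 0.58 rot [ 0.17   0.985 -0.003 -0.015]
```

Call:
play_rows(moves=[0, 0, 8, 0, -1, 0, 0, 15, 0, -1, 0, 0, 20, 0, -1, 0, 0, 10, 0, -1, 0, 0, 0, 0, -1])

```text
time_s: 14.05
eef_pos: [572.4, -56.3, 67.0]
eef_rot: [0.17, 0.985, -0.003, -0.015]
ft_force: [-1.0, -0.3, -1.3]
opening: 0.583
```

```bash
python3 - <<'E'
from h import *
c=camera('scene');s=st()
u,v=proj(c,s['eef_pos'])[0].astype(int)
cv2.imwrite('pics/h7.png',cv2.resize(c['image'][v-60:v+60,u-80:u+80],None,fx=4,fy=4))
E
```

```text
t 14.1 pos [572.3 -56.2  66.4] jaw 70.4 f [-0.5 -0.4  0.1] open 0.579 rot [ 0.17   0.985 -0.003 -0.015]
```

View pics/h7.png

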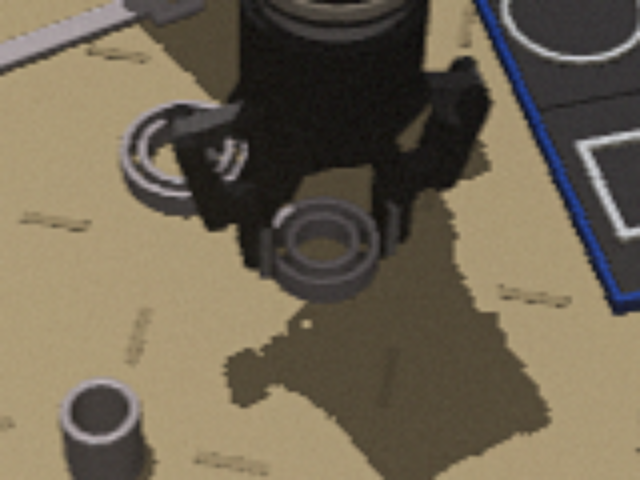

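The bearing is held between both pads. To the dish.

Call:
play_rows(moves=[-4, 9, 0, 0, -1, -7, 17, 0, 0, -1, -8, 20, 0, 0, -1, -8, 20, 0, 0, -1, -8, 20, 0, 0, -1, -8, 20, 0, 0, -1, -8, 20, 0, 0, -1, -8, 20, 0, 0, -1, -8, 20, 0, 0, -1, -8, 17, 0, 0, -1, -5, 10, 0, 0, -1, -2, 4, 0, 0, -1, 0, 0, 0, 0, -1, 0, 0, 0, 0, -1, 0, 0, 0, 0, -1])

```text
time_s: 15.6
eef_pos: [476.3, 151.8, 59.0]
eef_rot: [0.169, 0.985, -0.006, -0.023]
ft_force: [-1.1, -1.2, -1.7]
opening: 0.585
```

```bash
python3 -c "
from h import *
st()"
```

```text
t 15.6 pos [476.3 151.8  59. ] jaw 70.5 f [-1.1 -1.2 -1.7] open 0.585 rot [ 0.169  0.985 -0.006 -0.023]
```

Call:
play_rows(moves=[-1, 7, 0, 0, -1, -1, 8, -5, 0, -1, -1, 6, -10, 0, -1, 0, 0, -5, 0, -1, 0, 0, 0, 0, -1, 0, 0, 0, 0, -1])

```text
time_s: 16.2
eef_pos: [474.3, 173.0, 36.9]
eef_rot: [0.171, 0.985, -0.006, -0.023]
ft_force: [0.4, 0.4, -1.5]
opening: 0.58
```

```bash
python3 - <<'E'
from h import *
c=camera('scene');s=st()
u,v=proj(c,s['eef_pos'])[0].astype(int)
cv2.imwrite('pics/h8.png',cv2.resize(c['image'][v-60:v+60,u-80:u+80],None,fx=4,fy=4))
E
```

```text
t 16.25 pos [474.3 172.9  36.9] jaw 70.3 f [-0.  -0.2 -0.6] open 0.578 rot [ 0.171  0.985 -0.006 -0.023]
```

View pics/h8.png

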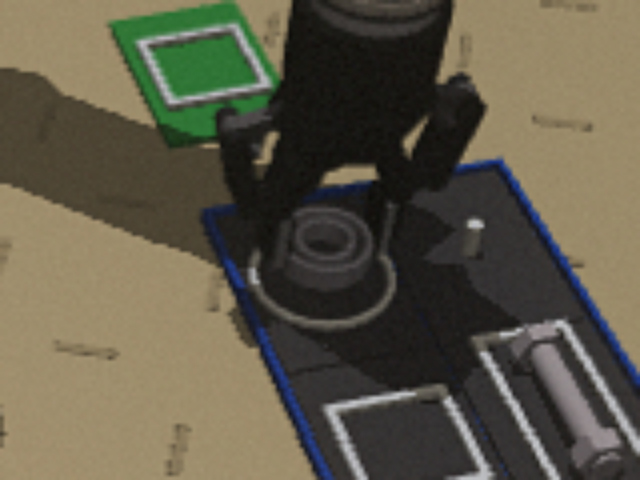

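Call:
play_rows(moves=[-2, 2, -4, 0, -1, 0, 0, -5, 0, -1, 0, 0, -4, 0, -1, 0, 0, 0, 0, -1, 0, 0, 0, 0, -1])

```text
time_s: 16.75
eef_pos: [472.3, 174.4, 23.0]
eef_rot: [0.171, 0.985, -0.006, -0.022]
ft_force: [-0.1, -0.1, -1.6]
opening: 0.578
```

Call:
play_rows(moves=[0, 1, -2, 0, -1, 0, 0, -2, 0, -1, 0, 0, -1, 0, -1, 0, 0, 0, 0, -1])

```text
time_s: 17.15
eef_pos: [472.6, 175.5, 17.8]
eef_rot: [0.172, 0.985, -0.006, -0.022]
ft_force: [-0.2, 0.4, -1.0]
opening: 0.577
```

Call:
play_rows(moves=[0, 0, -1, 0, -1, 0, 0, -1, 0, -1, 0, 0, -1, 0, -1])

```text
time_s: 17.45
eef_pos: [472.6, 175.5, 16.7]
eef_rot: [0.172, 0.985, -0.006, -0.022]
ft_force: [-1.6, -1.2, 12.7]
opening: 0.582
```

Contact at 16.7, as predicted. Release.

Call:
play_rows(moves=[0, 0, 0.5, 0, 0.3, 0, 0, 0, 0, 0.5, 0, 0, 0, 0, 0.6, 0, 0, 0, 0, 0.6, 0, 0, 8, 0, 0.6, 0, 0, 20, 0, 0.6, 0, 0, 30, 0, 0.4, 0, 0, 25, 0, 0.3, 0, 0, 10, 0, 0.3])

```text
time_s: 18.35
eef_pos: [471.4, 174.9, 113.2]
eef_rot: [0.172, 0.985, -0.007, -0.024]
ft_force: [0.6, 0.9, -0.9]
opening: 0.65
```

```bash
python3 - <<'E'
from h import *
c=camera('scene');s=st()
u,v=proj(c,[473,175,20])[0].astype(int)
cv2.imwrite('pics/h9.png',cv2.resize(c['image'][v-60:v+60,u-80:u+80],None,fx=4,fy=4))
E
```

```text
t 18.4 pos [471.9 175.1 113.8] jaw 70.2 f [-0.7 -0.1  0.8] open 0.65 rot [ 0.172  0.985 -0.006 -0.023]
```

View pics/h9.png

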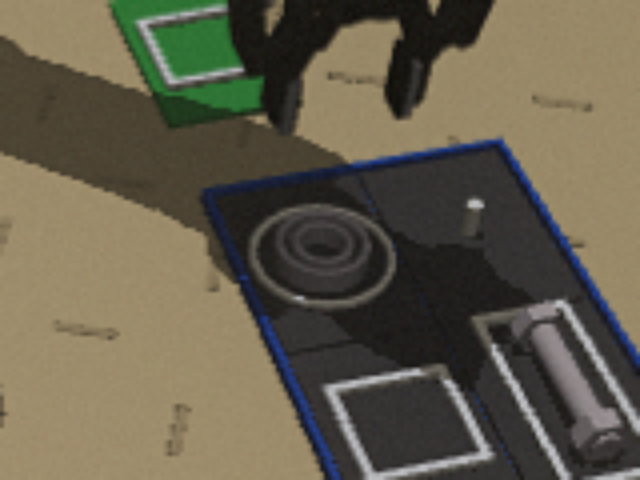

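The bearing sits within the dish, at (322,243) in the crop. Next, the sleeve at (577,−177).

Call:
play_rows(moves=[4, -14, 0, 0, 0.3, 8, -26, 0, 0, 0.3, 8, -26, 0, 0, 0.3, 8, -26, 0, 0, 0.3, 8, -26, 0, 0, 0.3, 8, -26, 0, 0, 0.3, 8, -26, 0, 0, 0.3, 8, -26, 0, 0, 0.3, 8, -26, 0, 0, 0.3, 8, -26, 0, 0, 0.3, 8, -26, 0, 0, 0.3, 8, -26, 0, 0, 0.3, 8, -26, 0, 0, 0.3, 6, -18, 0, 0, 0.3, 4, -12, 0, 0, 0.3, 0, 0, 0, 0, 0.3, 0, 0, 0, 0, 0.3, 0, 0, 0, 0, 0.3])

```text
time_s: 20.2
eef_pos: [567.2, -213.7, 92.6]
eef_rot: [0.176, 0.983, -0.011, -0.041]
ft_force: [-0.5, -0.4, 1.0]
opening: 0.651
```

```bash
python3 -c "
from h import *
st()"
```

```text
t 20.2 pos [ 567.2 -213.7   92.6] jaw 69.7 f [-0.5 -0.4  1. ] open 0.651 rot [ 0.176  0.983 -0.011 -0.041]
```

Lateral moves are ratcheting a small tool tilt, now 4.8°. Fast descents seemed to reverse it, so I'll try that here, clear of objects, while correcting xy.

Call:
play_rows(moves=[2, 7, 15, 0, 0.3, 2, 10, 20, 0, 0.3, 2, 10, 20, 0, 0.3, 2, 8, 20, 0, 0.3, 0, 0, 20, 0, 0.3, 0, 0, 20, 0, 0.3, 0, 0, 0, 0, 0.3, 0, 0, 0, 0, 0.3])

```text
time_s: 21.0
eef_pos: [575.4, -160.7, 218.4]
eef_rot: [0.167, 0.985, -0.007, -0.041]
ft_force: [-1.0, -0.4, -0.8]
opening: 0.649
```

Call:
play_rows(moves=[0, 0, -35, 0, 0.3, 0, 0, -35, 0, 0.3, 0, 0, -30, 0, 0.3, 0, 0, 0, 0, 0.3, 0, 0, 0, 0, 0.3])

```text
time_s: 21.5
eef_pos: [575.2, -156.5, 116.1]
eef_rot: [0.164, 0.986, -0.006, -0.04]
ft_force: [0.3, 0.9, 0.3]
opening: 0.649
```

Descents don't help. But a turn about world z carries the tilt with it, so a half turn (the same grasp) will flip it and later travel will cancel it.

Call:
play_rows(moves=[0, -2, 0, -1, 0.3, 0, -2, 0, -1, 0.3, 0, -2, 0, -1, 0.3, 0, -2, 0, -1, 0.3, 0, -2, 0, -1, 0.3, 0, -2, 0, -1, 0.3, 0, -2, 0, -1, 0.3, 0, -2, 0, -1, 0.3, 0, -2, 0, -1, 0.3, 0, -2, 0, -1, 0.3])

```text
time_s: 22.5
eef_pos: [584.1, -175.4, 132.1]
eef_rot: [0.776, 0.63, 0.027, -0.025]
ft_force: [-0.2, 0.2, 0.1]
opening: 0.648
```

```bash
cat >> h.py <<'E'
def tilt():
    x,y,z,w=sense()['eef_rot'];print('tilt',round(2*(x*z+w*y),4),round(2*(y*z-w*x),4),'j7',round(sense()['joints'][6],2))
E
python3 -c "
from h import *
st();tilt();print(sense()['joints'].round(2))"
```

```text
t 22.5 pos [ 584.1 -175.4  132.1] jaw -11.9 f [-0.2  0.2  0.1] open 0.648 rot [ 0.776  0.63   0.027 -0.025]
tilt 0.0108 0.0721 j7 0.51
[-0.03  0.63  0.4   1.96 -0.5   0.67  0.51]
```

Call:
play_rows(moves=[0, 0, 0, -1, 0.3, 0, 0, 0, -1, 0.3, 0, 0, 0, -1, 0.3, 0, 0, 0, -1, 0.3, 0, 0, 0, -1, 0.3, 0, 0, 0, -1, 0.3, 0, 0, 0, -1, 0.3, 0, 0, 0, -1, 0.3, 0, 0, 0, -1, 0.3, 0, 0, 0, -1, 0.3, -2, 0, 0, -1, 0.3, -3, 0, 0, -0.5, 0.3, -2, 0, -10, 0, 0.3, 0, 0, -20, 0, 0.3, 0, 0, -20, 0, 0.3, 0, 0, 0, 0, 0.3, 0, 0, 0, 0, 0.3])

```text
time_s: 24.2
eef_pos: [593.5, -167.5, 105.2]
eef_rot: [0.988, -0.145, 0.057, 0.002]
ft_force: [0.2, -0.4, -1.3]
opening: 0.653
```

```bash
python3 -c "
from h import *
st();tilt();print(sense()['joints'].round(2))"
```

```text
t 24.2 pos [ 593.5 -167.5  105.2] jaw 73.2 f [ 0.2 -0.4 -1.3] open 0.653 rot [ 0.988 -0.145  0.057  0.002]
tilt 0.1113 -0.021 j7 -0.72
[-0.32  0.76  0.79  2.05 -1.    0.63 -0.72]
```

Call:
play_rows(moves=[0, -15, 15, 0, 0.3, -1, -28, 10, 0, 0.3, -2, -30, 5, 0, 0.3, -2, -30, 0, 0, 0.3, -2, -30, 0, 0, 0.3, -2, -30, 0, 0, 0.3, -2, -15, 0, 0, 0.3, 0, 15, 0, 0, 0.3, 0, 30, 0, 0, 0.3, 0, 30, 0, 0, 0.3, 0, 30, 0, 0, 0.3, 0, 30, 0, 0, 0.3, 0, 25, 0, 0, 0.3, 0, 10, 0, 0, 0.3, 0, 0, 0, 0, 0.3, 0, 0, 0, 0, 0.3])

```text
time_s: 25.8
eef_pos: [584.6, -167.3, 148.5]
eef_rot: [0.989, -0.136, 0.063, -0.003]
ft_force: [-0.1, -0.4, 0.2]
opening: 0.648
```

```bash
python3 -c "
from h import *
st();tilt();print(sense()['joints'].round(2))"
```

```text
t 25.8 pos [ 584.6 -167.3  148.5] jaw 74.4 f [-0.1 -0.4  0.2] open 0.648 rot [ 0.989 -0.136  0.063 -0.003]
tilt 0.1254 -0.0118 j7 -0.74
[-0.36  0.69  0.85  2.06 -0.93  0.67 -0.74]
```

The joint drift (j3, j5) comes from the turn. I'll turn back about 90° to stay mid-range; any jaw angle suits the sleeve.

Call:
play_rows(moves=[0, 0, 0, 1, 0.3, 0, 0, 0, 1, 0.3, 0, 0, 0, 1, 0.3, 0, 0, 0, 1, 0.3, 0, 0, 0, 1, 0.3, 0, 0, 0, 1, 0.3, 0, 0, 0, 1, 0.3, 0, 0, 0, 1, 0.3, 0, 0, 0, 1, 0.3, 0, 0, 0, 1, 0.3, 0, 0, 0, 0, 0.3, 0, 0, 0, 0, 0.3])

```text
time_s: 27.0
eef_pos: [582.0, -194.5, 151.8]
eef_rot: [0.839, 0.541, 0.049, -0.034]
ft_force: [-1.0, 0.8, 0.5]
opening: 0.653
```

```bash
python3 -c "
from h import *
st();tilt();print(sense()['joints'].round(2))"
```

```text
t 27.0 pos [ 582.  -194.5  151.8] jaw -24.3 f [-1.   0.8  0.5] open 0.653 rot [ 0.839  0.541  0.049 -0.034]
tilt 0.0455 0.1107 j7 0.41
[-0.01  0.61  0.45  1.95 -0.59  0.72  0.41]
```

The tilt is now purely about the jaw axis, which is harmless for gripping. Going to the sleeve.

Call:
play_rows(moves=[-2, 6, -10, 0, 0.3, -2, 7, -15, 0, 0.3, -1, 4, -15, 0, 0.3, 0, 0, -15, 0, 0.3, 0, 0, -10, 0, 0.3, 0, 0, 0, 0, 0.3, 0, 0, 0, 0, 0.3])

```text
time_s: 27.7
eef_pos: [574.4, -177.3, 81.4]
eef_rot: [0.842, 0.536, 0.048, -0.034]
ft_force: [0.2, 0.3, -0.1]
opening: 0.647
```

```bash
python3 - <<'E'
from h import *
c=camera('scene');s=st();tilt()
u,v=proj(c,s['eef_pos'])[0].astype(int)
cv2.imwrite('pics/h10.png',cv2.resize(c['image'][v-60:v+60,u-80:u+80],None,fx=4,fy=4))
E
```

```text
t 27.75 pos [ 574.4 -177.3   81.5] jaw -25.0 f [ 0.1 -0.3  0.2] open 0.649 rot [ 0.842  0.537  0.048 -0.034]
tilt 0.0437 0.1086 j7 0.47
```

View pics/h10.png

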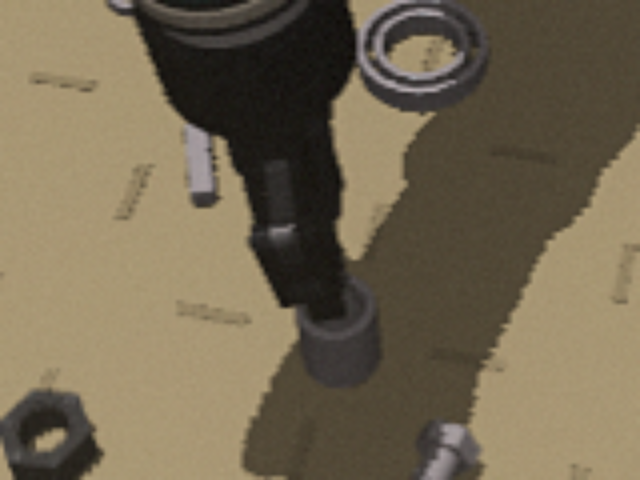

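Call:
play_rows(moves=[2, 0, -8, 0, 0.3, 0, 0, -12, 0, 0.3, 0, 0, -12, 0, 0.3, 0, 0, -10, 0, 0.3, 0, 0, -5, 0, 0.3, 0, 0, 0, 0, 0.3, 0, 0, 0, 0, 0.3])

```text
time_s: 28.45
eef_pos: [577.4, -178.2, 31.0]
eef_rot: [0.842, 0.536, 0.048, -0.033]
ft_force: [0.3, -0.7, 0.1]
opening: 0.649
```

```bash
python3 -c "
from h import *
st();tilt()"
```

```text
t 28.45 pos [ 577.4 -178.2   31. ] jaw -25.0 f [ 0.3 -0.7  0.1] open 0.649 rot [ 0.842  0.536  0.048 -0.033]
tilt 0.0459 0.1077 j7 0.53
```

Call:
play_rows(moves=[0, 1, -4, 0, 0.3, 0, 0, 0, 0, 0.1, 0, 0, 0, 0, -0.1, 0, 0, 0, 0, -1, 0, 0, 0, 0, -1, 0, 0, 0, 0, -1, 0, 0, 0, 0, -1, 0, 0, 0, 0, -1], newtons=50)

```text
time_s: 29.25
eef_pos: [577.8, -177.3, 27.8]
eef_rot: [0.842, 0.536, 0.049, -0.032]
ft_force: [-1.1, 0.2, 0.2]
opening: 0.404
```

```bash
python3 -c "
from h import *
st();tilt()"
```

```text
t 29.25 pos [ 577.8 -177.3   27.8] jaw -25.0 f [-1.1  0.2  0.2] open 0.404 rot [ 0.842  0.536  0.049 -0.032]
tilt 0.0474 0.1069 j7 0.53
```

Call:
play_rows(moves=[0, 0, 8, 0, -1, 0, 0, 16, 0, -1, 0, 0, 20, 0, -1, 0, 0, 20, 0, -1, 0, 0, 10, 0, -1, 0, 0, 0, 0, -1])

```text
time_s: 29.85
eef_pos: [577.6, -177.3, 108.3]
eef_rot: [0.842, 0.536, 0.049, -0.032]
ft_force: [1.2, 0.4, -2.0]
opening: 0.406
```

```bash
python3 - <<'E'
from h import *
c=camera('scene');s=st();tilt()
u,v=proj(c,s['eef_pos'])[0].astype(int)
cv2.imwrite('pics/h11.png',cv2.resize(c['image'][v-60:v+60,u-80:u+80],None,fx=4,fy=4))
E
```

```text
t 29.9 pos [ 577.3 -177.2  107.7] jaw -25.0 f [ 0.4  0.3 -1.8] open 0.406 rot [ 0.842  0.536  0.049 -0.032]
tilt 0.0477 0.1071 j7 0.44
```

View pics/h11.png

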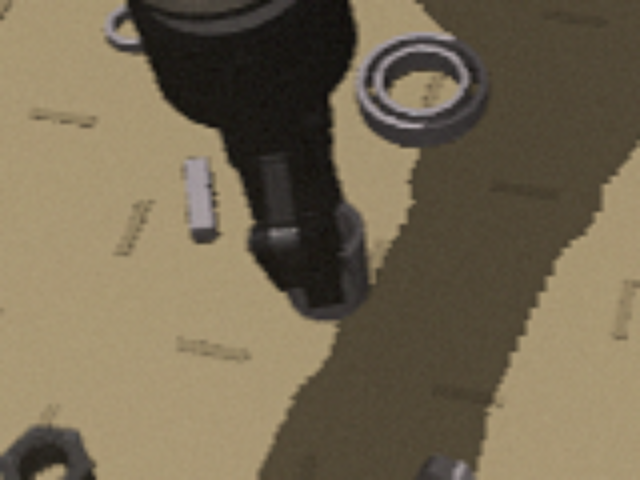

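The sleeve is held. To the pin.

Call:
play_rows(moves=[-2, 10, 0, 0.1, -1, -3, 18, 0, 0.2, -1, -4, 23, 0, 0.25, -1, -4, 23, 0, 0.25, -1, -4, 23, 0, 0.25, -1, -4, 23, 0, 0.25, -1, -4, 23, 0, 0.25, -1, -4, 23, 0, 0.25, -1, -4, 23, 0, 0.25, -1, -4, 23, 0, 0.25, -1, -4, 23, 0, 0.25, -1, -4, 23, 0, 0.25, -1, -4, 23, 0, 0.25, -1, -4, 23, 0, 0.25, -1, -4, 23, 0, 0.25, -1, -4, 23, 0, 0.25, -1, -4, 20, 0, 0.25, -1, -4, 10, 0, 0.1, -1, 0, 0, 0, 0, -1, 0, 0, 0, 0, -1])

```text
time_s: 31.9
eef_pos: [474.2, 245.1, 93.2]
eef_rot: [0.627, 0.776, 0.021, -0.064]
ft_force: [0.5, 0.0, -1.1]
opening: 0.403
```

```bash
python3 -c "
from h import *
st();tilt();print(sense()['joints'].round(2))"
```

```text
t 31.9 pos [474.2 245.1  93.2] jaw 12.2 f [ 0.5  0.  -1.1] open 0.403 rot [ 0.627  0.776  0.021 -0.064]
tilt -0.0718 0.1129 j7 0.27
[-0.66  0.6   0.24  2.14 -0.58  0.5   0.27]
```

Call:
play_rows(moves=[5, 3, -2, 0, -1, 7, 3, -3, 0, -1, 7, 3, -3, 0, -1, 5, 2, -2, 0, -1, 0, 0, 0, 0, -1, 0, 0, 0, 0, -1])

```text
time_s: 32.5
eef_pos: [502.7, 252.0, 81.9]
eef_rot: [0.63, 0.774, 0.021, -0.062]
ft_force: [0.1, 0.8, -1.8]
opening: 0.405
```

```bash
python3 - <<'E'
from h import *
s=st();tilt()
for n in('scene','top'):
    c=camera(n)
    u,v=proj(c,[500,257,50])[0].astype(int)
    cv2.imwrite('pics/h12%s.png'%n,cv2.resize(c['image'][v-50:v+50,u-65:u+65],None,fx=4,fy=4))
E
python3 -c "
import cv2,numpy as np
cv2.imwrite('pics/h12.png',cv2.resize(np.hstack([cv2.imread('pics/h12scene.png'),cv2.imread('pics/h12top.png')]),(800,308)))"
```

```text
t 32.5 pos [502.7 252.   81.9] jaw 11.7 f [ 0.1  0.8 -1.8] open 0.405 rot [ 0.63   0.774  0.021 -0.062]
tilt -0.0694 0.1106 j7 0.26
```

View pics/h12.png

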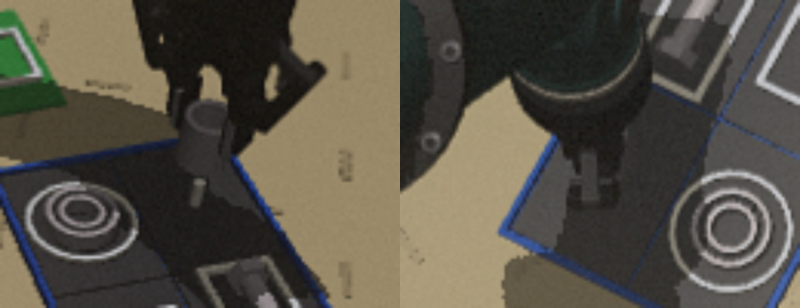

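Call:
play_rows(moves=[-1, 2.5, -5, 0, -1, -1, 2.5, -6, 0, -1, 0, 0, -5, 0, -1, 0, 0, 0, 0, -1, 0, 0, 0, 0, -1])

```text
time_s: 33.1
eef_pos: [498.8, 257.7, 64.5]
eef_rot: [0.63, 0.774, 0.02, -0.063]
ft_force: [-0.1, 0.6, -1.3]
opening: 0.401
```

```bash
python3 - <<'E'
from h import *
s=st();tilt()
c=camera('scene')
for z in (31,): print('pin top px',proj(c,[500.3+1.5,257-1,z]))
u,v=proj(c,[500,257,40])[0].astype(int)
im=c['image'].copy()
cv2.imwrite('pics/h13.png',cv2.resize(im[v-40:v+40,u-53:u+53],None,fx=7,fy=7,interpolation=cv2.INTER_CUBIC))
# sleeve points: scene depth cluster
P=pts(c);m=(c['range_z']>0)&(np.hypot(P[...,0]-s['eef_pos'][0],P[...,1]-s['eef_pos'][1])<30)&(P[...,2]>33)&(P[...,2]<50)
Q=P[m];print(len(Q),Q.min(0).round(1),Q.max(0).round(1))
# circle fit of front surface, r=18
from scipy.optimize import least_squares
r=least_squares(lambda p:np.hypot(Q[:,0]-p[0],Q[:,1]-p[1])-18,s['eef_pos'][:2],loss='soft_l1');print('sleeve ctr(scene)',r.x.round(1),np.abs(r.fun).mean().round(2))
E
```

```text
t 33.1 pos [498.8 257.7  64.5] jaw 11.7 f [-0.1  0.6 -1.3] open 0.401 rot [ 0.63   0.774  0.02  -0.063]
tilt -0.0712 0.1106 j7 0.28
pin top px [[434.55463369 199.02670937]]
71 [487.6 238.2  35.8] [517.7 264.4  49.8]
sleeve ctr(scene) [498.5 257.1] 0.81
```

View pics/h13.png

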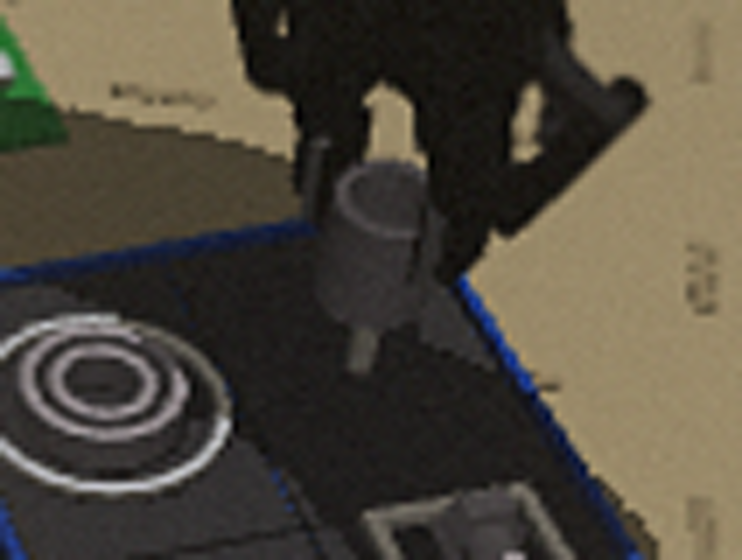

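Call:
play_rows(moves=[2, -0.5, -4, 0, -1, 0, 0, -5, 0, -1, 0, 0, -5, 0, -1, 0, 0, -4, 0, -1, 0, 0, 0, 0, -1, 0, 0, 0, 0, -1])

```text
time_s: 33.75
eef_pos: [501.4, 256.8, 44.9]
eef_rot: [0.63, 0.774, 0.021, -0.062]
ft_force: [0.4, -0.2, -2.4]
opening: 0.405
```

Call:
play_rows(moves=[0, 0, -3, 0, -1, 0, 0, -3, 0, -1, 0, 0, -1, 0, -1, 0, 0, 0, 0, -1])

```text
time_s: 34.15
eef_pos: [501.5, 256.9, 37.5]
eef_rot: [0.63, 0.774, 0.021, -0.062]
ft_force: [-0.2, -0.9, -1.3]
opening: 0.407
```

Call:
play_rows(moves=[0, 0, -1.2, 0, -1, 0, 0, -1, 0, -1, 0, 0, -1, 0, -1])

```text
time_s: 34.45
eef_pos: [501.6, 257.1, 35.2]
eef_rot: [0.63, 0.774, 0.021, -0.063]
ft_force: [-2.1, -1.9, 13.0]
opening: 0.404
```

Call:
play_rows(moves=[0, 0, -0.8, 0, -1, 0, 0, 0, 0, -0.5, 0, 0, 0, 0, 0, 0, 0, 0, 0, 0.1, 0, 0, 0, 0, 0.2, 0, 0, 0, 0, 0.2])

```text
time_s: 35.05
eef_pos: [502.4, 257.4, 35.9]
eef_rot: [0.63, 0.774, 0.022, -0.063]
ft_force: [-1.4, -0.2, 1.0]
opening: 0.601
```

```bash
python3 - <<'E'
from h import *
s=st();tilt()
c=camera('scene')
u,v=proj(c,[500,257,40])[0].astype(int)
cv2.imwrite('pics/h14.png',cv2.resize(c['image'][v-40:v+40,u-53:u+53],None,fx=7,fy=7,interpolation=cv2.INTER_CUBIC))
E
```

```text
t 35.05 pos [502.4 257.4  35.9] jaw 11.7 f [-1.4 -0.2  1. ] open 0.601 rot [ 0.63   0.774  0.022 -0.063]
tilt -0.0689 0.1134 j7 0.31
```

View pics/h14.png

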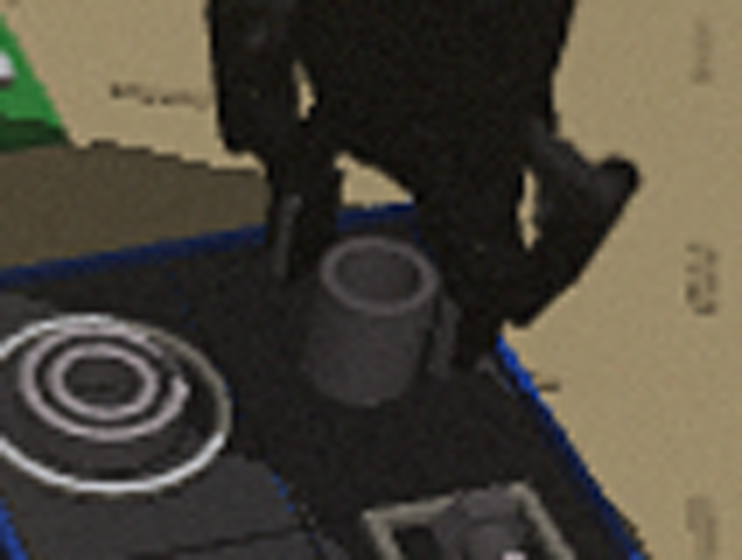

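The sleeve stands over the pin, clear of the pads. Raising.

Call:
play_rows(moves=[0, 0, 6, 0, 0.2, 0, 0, 12, 0, 0.2, 0, 0, 20, 0, 0.2, 0, 0, 25, 0, 0.2, 0, 0, 15, 0, 0.3, 0, 0, 5, 0, 0.3, 0, 0, 0, 0, 0.3])

```text
time_s: 35.8
eef_pos: [502.2, 257.3, 125.6]
eef_rot: [0.63, 0.774, 0.023, -0.063]
ft_force: [-0.2, -0.3, -0.6]
opening: 0.643
```

```bash
python3 - <<'E'
from h import *
s=st();tilt();print(s['joints'].round(2))
c=camera('scene');P=pts(c)
m=(c['range_z']>0)&(np.hypot(P[...,0]-501,P[...,1]-257)<26)&(P[...,2]>41)&(P[...,2]<56)
Q=P[m];print(len(Q),np.percentile(Q[:,2],[5,50,95]),cv2.minEnclosingCircle(Q[:,:2].astype(np.float32)))
u,v=proj(c,[500,257,40])[0].astype(int)
cv2.imwrite('pics/h15.png',cv2.resize(c['image'][v-40:v+40,u-53:u+53],None,fx=7,fy=7,interpolation=cv2.INTER_CUBIC))
E
```

```text
t 35.8 pos [502.2 257.3 125.6] jaw 11.7 f [-0.2 -0.3 -0.6] open 0.643 rot [ 0.63   0.774  0.023 -0.063]
tilt -0.0682 0.1143 j7 0.21
[-0.69  0.58  0.3   2.06 -0.53  0.6   0.21]
119 [41.9347927  45.33449227 48.11868527] ((502.8415222167969, 255.4377899169922), 19.074111938476562)
```

View pics/h15.png

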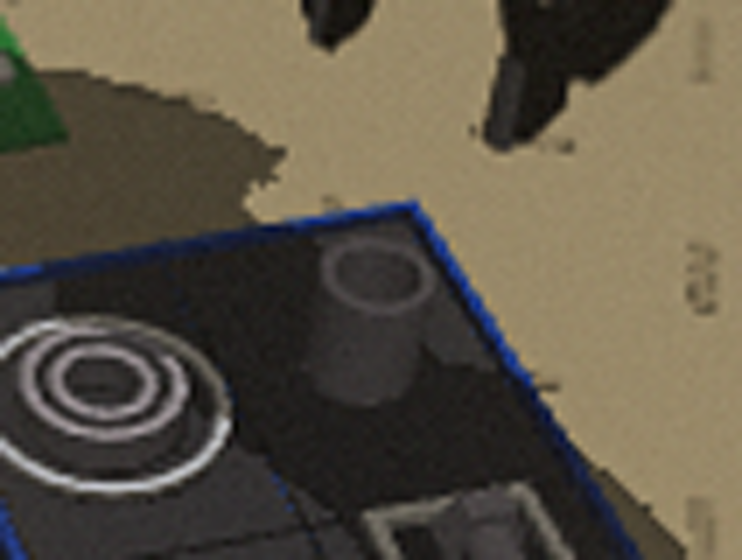

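The sleeve's top reads about 47 mm (7+40), so it is fully down over the pin. Now the nut at (549.5,−306), moving more slowly to limit the tilt drift.

Call:
play_rows(moves=[1, -8, 0, -0.17, 0.3, 1.2, -15, 0, -0.17, 0.3, 1.2, -15, 0, -0.17, 0.3, 1.2, -15, 0, -0.17, 0.3, 1.2, -15, 0, -0.17, 0.3, 1.2, -15, 0, -0.17, 0.3, 1.2, -15, 0, -0.17, 0.3, 1.2, -15, 0, -0.17, 0.3, 1.2, -15, 0, -0.17, 0.3, 1.2, -15, 0, -0.17, 0.3, 1.2, -15, 0, -0.17, 0.3, 1.2, -15, 0, -0.17, 0.3, 1.2, -15, 0, -0.17, 0.3, 1.2, -15, 0, -0.17, 0.3, 1.2, -15, 0, -0.17, 0.3, 1.2, -15, 0, -0.17, 0.3, 1.2, -15, 0, -0.17, 0.3, 1.2, -15, 0, -0.17, 0.3, 1.2, -15, 0, -0.17, 0.3, 1.2, -15, 0, -0.17, 0.3])

```text
time_s: 37.85
eef_pos: [525.5, -63.5, 122.5]
eef_rot: [0.807, 0.586, 0.036, -0.056]
ft_force: [0.7, -1.7, 0.5]
opening: 0.651
```

```bash
python3 -c "
from h import *
st();tilt();print(sense()['joints'].round(2))"
```

```text
t 37.85 pos [525.5 -63.5 122.5] jaw -18.0 f [ 0.7 -1.7  0.5] open 0.651 rot [ 0.807  0.586  0.036 -0.056]
tilt -0.0083 0.1322 j7 0.4
[-0.18  0.57  0.4   2.13 -0.63  0.6   0.4 ]
```

Slow travel hardly adds tilt. Continue.

Call:
play_rows(moves=[1.5, -14, 0, -0.16, 0.3, 1.5, -15, 0, -0.16, 0.3, 1.5, -15, 0, -0.16, 0.3, 1.5, -15, 0, -0.16, 0.3, 1.5, -15, 0, -0.16, 0.3, 1.5, -15, 0, -0.16, 0.3, 1.5, -15, 0, -0.16, 0.3, 1.5, -15, 0, -0.16, 0.3, 1.5, -15, -3, -0.16, 0.3, 1.5, -15, -3, -0.16, 0.3, 1.5, -15, -3, -0.16, 0.3, 1.5, -14, -3, -0.16, 0.3, 1.5, -8, -3, -0.16, 0.3, 0, 0, 0, 0, 0.3, 0, 0, 0, 0, 0.3])

```text
time_s: 39.35
eef_pos: [546.1, -269.4, 105.3]
eef_rot: [0.891, 0.45, 0.044, -0.049]
ft_force: [-0.0, -0.4, -0.1]
opening: 0.648
```

```bash
python3 -c "
from h import *
st();tilt();print(sense()['joints'].round(2))"
```

```text
t 39.35 pos [ 546.1 -269.4  105.3] jaw -36.4 f [-0.  -0.4 -0.1] open 0.648 rot [ 0.891  0.45   0.044 -0.049]
tilt 0.0332 0.127 j7 0.44
[ 0.12  0.69  0.48  1.96 -0.69  0.71  0.44]
```

Call:
play_rows(moves=[0.5, -8, -5, -0.25, 0.3, 1, -10, -8, 0, 0.3, 1, -10, -10, 0, 0.3, 0.5, -5, -10, 0, 0.3, 0, 0, -8, 0, 0.3, 0, 0, 0, 0, 0.3, 0, 0, 0, 0, 0.3])

```text
time_s: 40.05
eef_pos: [549.1, -302.7, 59.5]
eef_rot: [0.898, 0.434, 0.044, -0.05]
ft_force: [1.2, -0.0, -0.7]
opening: 0.652
```

```bash
python3 - <<'E'
from h import *
s=st();tilt()
for n in('scene','top'):
    c=camera(n)
    u,v=proj(c,[550,-306,30])[0].astype(int)
    cv2.imwrite('pics/h16%s.png'%n,cv2.resize(c['image'][v-40:v+40,u-40:u+40],(400,400),interpolation=cv2.INTER_CUBIC))
cv2.imwrite('pics/h16.png',np.hstack([cv2.imread('pics/h16scene.png'),cv2.imread('pics/h16top.png')]))
E
```

```text
t 40.05 pos [ 549.1 -302.7   59.5] jaw -38.4 f [ 1.2 -0.  -0.7] open 0.652 rot [ 0.898  0.434  0.044 -0.05 ]
tilt 0.0361 0.1286 j7 0.49
```

View pics/h16.png

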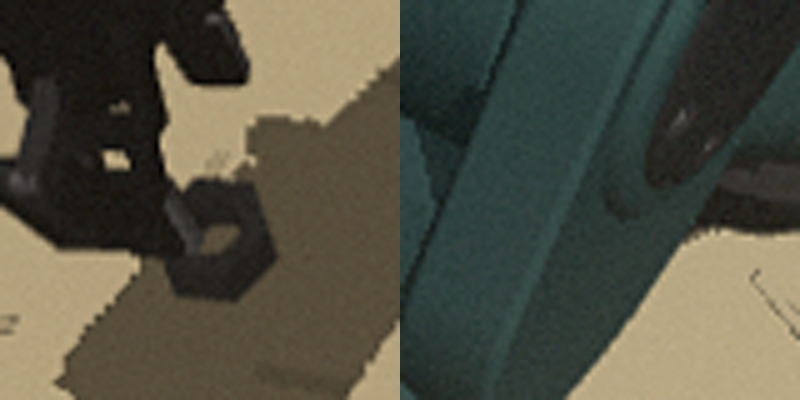

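Call:
play_rows(moves=[0.5, -3, -6, 0, 0.3, 0, 0, -10, 0, 0.3, 0, 0, -10, 0, 0.3, 0, 0, -8, 0, 0.3, 0, 0, -4, 0, 0.3, 0, 0, 0, 0, 0.3, 0, 0, 0, 0, 0.3])

```text
time_s: 40.85
eef_pos: [550.2, -304.7, 18.8]
eef_rot: [0.898, 0.435, 0.045, -0.05]
ft_force: [0.7, 0.5, -0.2]
opening: 0.653
```

Call:
play_rows(moves=[-0.5, -1, -3, 0, 0.3, 0, 0, -1.5, 0, 0.3, 0, 0, 0, 0, 0.1, 0, 0, 0, 0, -0.1, 0, 0, 0, 0, -1, 0, 0, 0, 0, -1, 0, 0, 0, 0, -1, 0, 0, 0, 0, -1, 0, 0, 0, 0, -1], newtons=50)

```text
time_s: 41.75
eef_pos: [550.1, -306.4, 15.0]
eef_rot: [0.898, 0.435, 0.045, -0.049]
ft_force: [0.5, 0.1, -0.3]
opening: 0.404
```

```bash
python3 - <<'E'
from h import *
s=st();tilt()
c=camera('scene')
u,v=proj(c,[550,-306,20])[0].astype(int)
cv2.imwrite('pics/h17.png',cv2.resize(c['image'][v-30:v+30,u-40:u+40],None,fx=8,fy=8,interpolation=cv2.INTER_CUBIC))
E
```

```text
t 41.75 pos [ 550.1 -306.4   15. ] jaw -38.3 f [ 0.5  0.1 -0.3] open 0.404 rot [ 0.898  0.435  0.045 -0.049]
tilt 0.0384 0.1277 j7 0.54
```

View pics/h17.png

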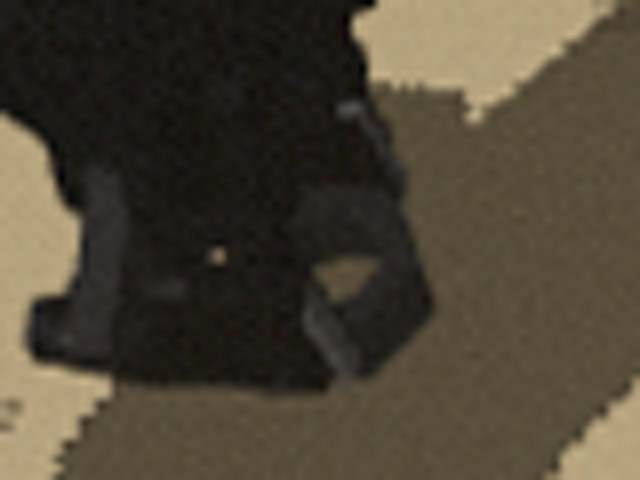

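The opening reads 0.404, the same as the 36 mm sleeve, so the nut is held across flats. Lift.

Call:
play_rows(moves=[0, 0, 5, 0, -1, 0, 0, 10, 0, -1, 0, 0, 15, 0, -1, 0, 0, 15, 0, -1, 0, 0, 8, 0, -1, 0, 0, 0, 0, -1], newtons=60)

```text
time_s: 42.4
eef_pos: [550.4, -306.5, 73.7]
eef_rot: [0.898, 0.435, 0.046, -0.049]
ft_force: [0.7, -0.4, -1.7]
opening: 0.402
```

```bash
python3 - <<'E'
from h import *
s=st();tilt()
c=camera('scene')
u,v=proj(c,s['eef_pos'])[0].astype(int)
cv2.imwrite('pics/h18.png',cv2.resize(c['image'][v-30:v+30,u-40:u+40],None,fx=8,fy=8,interpolation=cv2.INTER_CUBIC))
E
```

```text
t 42.4 pos [ 550.4 -306.5   73.7] jaw -38.3 f [ 0.7 -0.4 -1.7] open 0.402 rot [ 0.898  0.435  0.046 -0.049]
tilt 0.0398 0.1271 j7 0.48
```

View pics/h18.png

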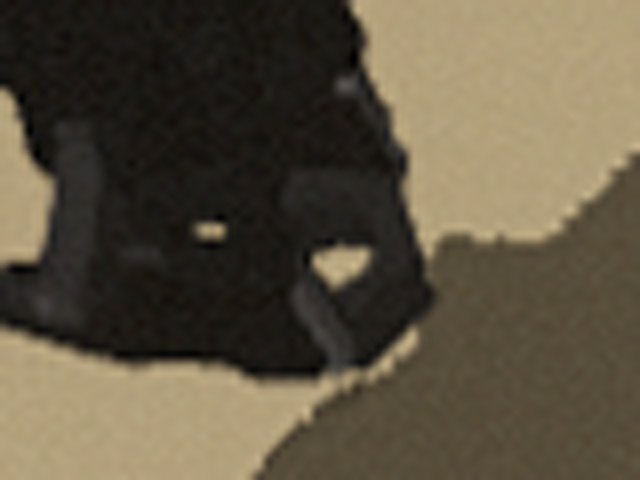

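The nut is held. Carrying it slowly to the cell.

Call:
play_rows(moves=[1, 8, 0, 0.08, -1, 1.5, 15, 0, 0.08, -1, 1.5, 15, 0, 0.08, -1, 1.5, 15, 0, 0.08, -1, 1.5, 15, 0, 0.08, -1, 1.5, 15, 0, 0.08, -1, 1.5, 15, 0, 0.08, -1, 1.5, 15, 0, 0.08, -1, 1.5, 15, 0, 0.08, -1, 1.5, 15, 0, 0.08, -1, 1.5, 15, 0, 0.08, -1, 1.5, 15, 0, 0.08, -1, 1.5, 15, 0, 0.08, -1, 1.5, 15, 0, 0.08, -1, 1.5, 15, 0, 0.08, -1, 1.5, 15, 0, 0.08, -1, 1.5, 15, 0, 0.08, -1, 1.5, 15, 0, 0.08, -1, 1.5, 15, 0, 0.08, -1, 1.5, 15, 0, 0.08, -1])

```text
time_s: 44.45
eef_pos: [580.7, 14.4, 71.6]
eef_rot: [0.838, 0.541, 0.039, -0.056]
ft_force: [0.1, 0.2, -1.7]
opening: 0.4
```

```bash
python3 -c "
from h import *
st();tilt();print(sense()['joints'].round(2))"
```

```text
t 44.45 pos [580.7  14.4  71.6] jaw -24.3 f [ 0.1  0.2 -1.7] open 0.4 rot [ 0.838  0.541  0.039 -0.056]
tilt 0.0042 0.1352 j7 0.25
[-0.29  0.69  0.37  2.06 -0.76  0.55  0.25]
```

Call:
play_rows(moves=[1.5, 15, 0, 0.1, -1, 1.5, 15, 0, 0.1, -1, 1.5, 15, 0, 0.1, -1, 1.5, 15, 0, 0.1, -1, 1.5, 14, 0, 0.1, -1, 1, 10, -3, 0.1, -1, 0.5, 6, -5, 0, -1, 0, 0, -5, 0, -1, 0, 0, 0, 0, -1, 0, 0, 0, 0, -1])

```text
time_s: 45.45
eef_pos: [590.2, 115.1, 56.8]
eef_rot: [0.812, 0.58, 0.036, -0.058]
ft_force: [-0.0, -0.4, -1.3]
opening: 0.402
```

```bash
python3 -c "
from h import *
st();tilt()"
```

```text
t 45.45 pos [590.2 115.1  56.8] jaw -18.9 f [-0.  -0.4 -1.3] open 0.402 rot [ 0.812  0.58   0.036 -0.058]
tilt -0.0092 0.1351 j7 0.17
```

Call:
play_rows(moves=[0, 6, -3, 0, -1, 0.5, 7, -5, 0, -1, 0.5, 5, -5, 0, -1, 0, 0, -3, 0, -1, 0, 0, 0, 0, -1, 0, 0, 0, 0, -1])

```text
time_s: 46.05
eef_pos: [591.3, 132.6, 39.2]
eef_rot: [0.813, 0.579, 0.035, -0.057]
ft_force: [-0.2, 0.1, -0.5]
opening: 0.405
```

```bash
python3 - <<'E'
from h import *
s=st();tilt()
c=camera('scene')
u,v=proj(c,[591,134,20])[0].astype(int)
cv2.imwrite('pics/h19.png',cv2.resize(c['image'][v-40:v+40,u-53:u+53],None,fx=7,fy=7,interpolation=cv2.INTER_CUBIC))
E
```

```text
t 46.05 pos [591.3 132.6  39.2] jaw -19.1 f [-0.2  0.1 -0.5] open 0.405 rot [ 0.813  0.579  0.035 -0.057]
tilt -0.0091 0.1341 j7 0.16
```

View pics/h19.png

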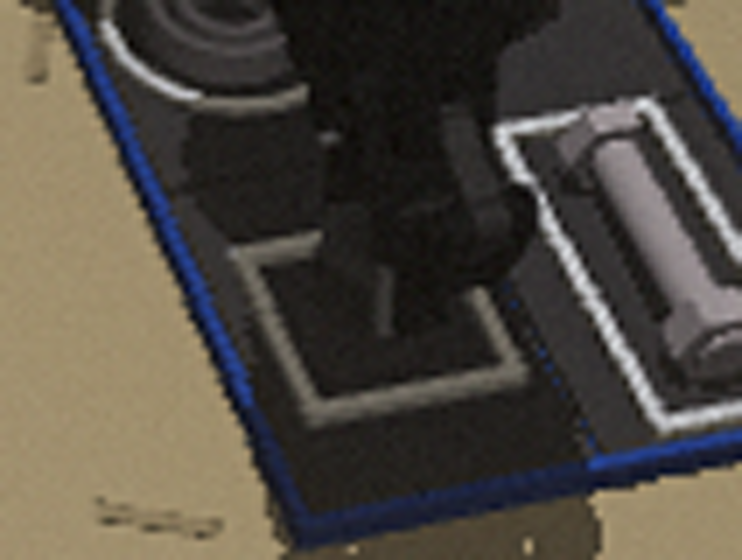

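Aligned. Target z = 22.0. Lowering.

Call:
play_rows(moves=[0, 1.5, -4, 0, -1, 0, 0, -4, 0, -1, 0, 0, -3, 0, -1, 0, 0, 0, 0, -1, 0, 0, 0, 0, -1])

```text
time_s: 46.6
eef_pos: [591.5, 133.4, 27.5]
eef_rot: [0.813, 0.578, 0.035, -0.057]
ft_force: [-0.1, -0.4, -0.4]
opening: 0.401
```

Call:
play_rows(moves=[0, 0.5, -2, 0, -1, 0, 0, -1.5, 0, -1, 0, 0, -1, 0, -1, 0, 0, 0, 0, -1])

```text
time_s: 47.0
eef_pos: [591.7, 133.8, 22.8]
eef_rot: [0.813, 0.578, 0.036, -0.057]
ft_force: [0.3, -0.0, -1.1]
opening: 0.406
```

Call:
play_rows(moves=[0, 0, -1, 0, -1, 0, 0, -1, 0, -1, 0, 0, -1, 0, -1])

```text
time_s: 47.3
eef_pos: [591.9, 133.9, 22.1]
eef_rot: [0.813, 0.578, 0.036, -0.058]
ft_force: [-2.2, 0.0, 7.0]
opening: 0.401
```

Contact at 22.1, as predicted. Release and rise.

Call:
play_rows(moves=[0, 0, 0, 0, -0.4, 0, 0, 0, 0, 0, 0, 0, 0, 0, 0.1, 0, 0, 0, 0, 0.2, 0, 0, 0, 0, 0.2, 0, 0, 5, 0, 0.2, 0, 0, 12, 0, 0.2, 0, 0, 20, 0, 0.2, 0, 0, 25, 0, 0.2, 0, 0, 25, 0, 0.3, 0, 0, 25, 0, 0.3, 0, -10, 20, 0, 0.3, 0, -20, 20, 0, 0.3, 0, -25, 20, 0, 0.3, 0, -25, 10, 0, 0.3, 0, -25, 0, 0, 0.3, 0, -25, 0, 0, 0.3, 0, -20, 0, 0, 0.3, 0, -10, 0, 0, 0.3, 0, 0, 0, 0, 0.3])

```text
time_s: 49.3
eef_pos: [590.3, -30.8, 225.1]
eef_rot: [0.812, 0.579, 0.041, -0.056]
ft_force: [0.1, 0.2, 0.9]
opening: 0.651
```

Call:
play_rows(moves=[-5, -30, 0, 0, 0.3, -5, -30, 0, 0, 0.3, -5, -30, 0, 0, 0.3, -5, -30, 0, 0, 0.3, -5, -30, 0, 0, 0.3, -5, -30, 0, 0, 0.3, -5, -20, 0, 0, 0.3, 0, 0, 0, 0, 0.3, 0, 0, 0, 0, 0.3])

```text
time_s: 50.2
eef_pos: [556.5, -220.5, 225.8]
eef_rot: [0.806, 0.587, 0.043, -0.062]
ft_force: [-0.6, 0.4, -0.4]
opening: 0.651
```

```bash
python3 - <<'E'
from h import *
s=st()
T=camera('top');S=camera('scene');save(S,'fin_scene.png');save(T,'fin_top.png')
f=lambda a:np.round(np.array(a,float),1).tolist()
for tag,c in(('top',T),('scene',S)):
    P=pts(c)
    for n,(x,y),r,zl,zh in [('bolt',(620,216),52,14,45),('bear',(472,175),34,15,35),('slv',(500,257),28,41,60),('nut',(591,134),28,19,40),('bs',(650,-178),42,8,40),('bL',(444,-56),45,9,30)]:
        m=(c['range_z']>0)&(np.hypot(P[...,0]-x,P[...,1]-y)<r)&(P[...,2]>zl)&(P[...,2]<zh);Q=P[m]
        if len(Q)<8: print(tag,n,len(Q));continue
        xy=Q[:,:2].astype(np.float32);a=cv2.minAreaRect(xy);cc=cv2.minEnclosingCircle(xy)
        top=Q[Q[:,2]>np.percentile(Q[:,2],50)]
        A=np.c_[Q[:,:2]-Q[:,:2].mean(0),np.ones(len(Q))];co=np.linalg.lstsq(A,Q[:,2],rcond=None)[0]
        print(tag,n,len(Q),'z',f(np.percentile(Q[:,2],[5,50,95])),'rect',f([*a[0],*a[1],a[2]]),'circ',f([*cc[0],cc[1]]))
u,v=proj(S,[545,195,20])[0].astype(int)
cv2.imwrite('pics/fin.png',cv2.resize(S['image'][v-70:v+70,u-90:u+90],None,fx=4.2,fy=4.2,interpolation=cv2.INTER_CUBIC))
E
```

```text
t 50.2 pos [ 556.5 -220.5  225.8] jaw -17.9 f [-0.6  0.4 -0.4] open 0.651 rot [ 0.806  0.587  0.043 -0.062]
top bolt 452 z [15.1, 24.7, 31.5] rect [621.8, 223.5, 69.7, 92.4, 74.5] circ [620.2, 214.0, 49.7]
top bear 0
top slv 146 z [41.6, 45.7, 49.4] rect [499.6, 256.0, 34.8, 34.2, 67.2] circ [499.2, 256.0, 18.5]
top nut 0
top bs 0
top bL 0
scene bolt 409 z [15.7, 25.1, 31.4] rect [619.8, 211.3, 49.0, 91.6, 65.0] circ [620.1, 210.6, 46.4]
scene bear 299 z [15.7, 20.2, 23.2] rect [473.7, 174.4, 50.0, 52.9, 52.2] circ [474.1, 173.9, 27.1]
scene slv 109 z [41.8, 45.6, 48.0] rect [502.2, 255.1, 33.5, 36.3, 37.8] circ [501.2, 254.3, 18.5]
scene nut 204 z [20.0, 25.4, 27.6] rect [593.6, 131.6, 38.2, 37.7, 70.7] circ [593.2, 132.4, 21.3]
scene bs 435 z [10.6, 19.3, 25.5] rect [663.0, -183.4, 27.2, 55.8, 33.7] circ [661.9, -183.3, 29.3]
scene bL 437 z [9.6, 13.8, 16.3] rect [446.7, -56.1, 66.6, 67.4, 10.0] circ [447.5, -54.8, 35.3]
```

View pics/fin.png

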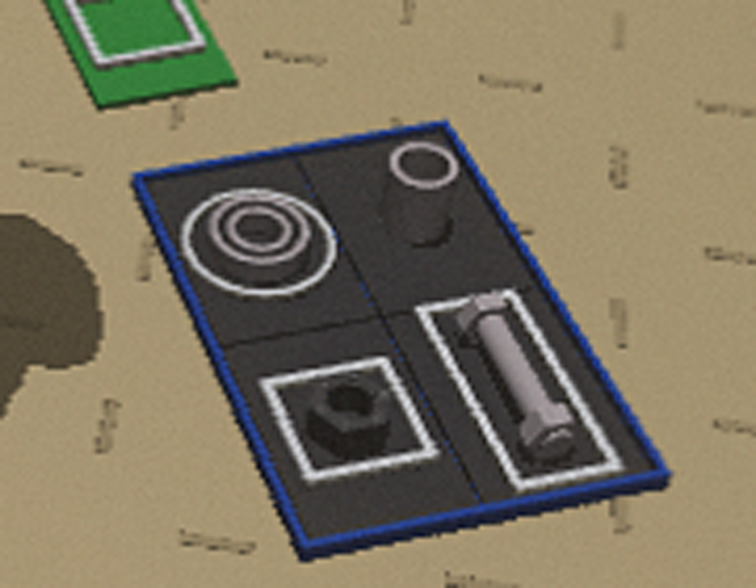

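View pics/fin_top.png

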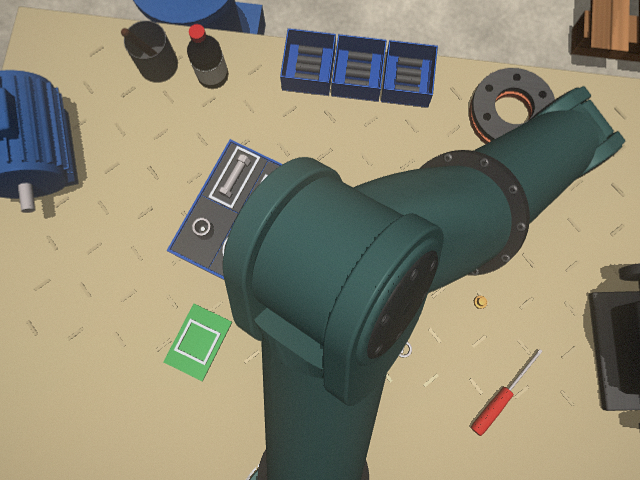

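All four parts read the right heights in their inserts. Handing in.

```bash
python3 - <<'E'
from h import *
import pickle
c=pickle.load(open('scene0.pkl','rb'));P=pts(c)
m=(c['range_z']>0)&(np.hypot(P[...,0]-650,P[...,1]+178)<42)&(P[...,2]>8)&(P[...,2]<40)
print('short bolt before',cv2.minAreaRect(P[m][:,:2].astype(np.float32)))
print(finish_job())
E
```

```text
short bolt before ((662.9215087890625, -183.20848083496094), (27.822023391723633, 56.85960006713867), 34.59233856201172)
the job is handed in; nothing more can be done
None
```

The rebuild kit is in the blue caddy and the job is handed in. I set the parts down in the order asked: long bolt, small bearing, sleeve, nut. It took about 50 s of the 96 s allowed.

**Heights:** the upper surface of each part should sit at these heights above the bench. The depth readings have run about 1 mm high throughout.

| Part | Insert | Expected top (mm) | Measured top (mm) |
|---|---|---|---|
| Long bolt | long channel | 31 | 31.4 |
| Small bearing | round dish | 22 | 23.2 |
| Sleeve | pin | 47 | 48.0 |
| Nut | square cell | 26 | 27.6 |

- **Placement:** the last scene picture shows the bolt, bearing and nut inside their rims and the sleeve standing over the pin. Each part was lowered until it touched the floor of its insert, then released.
- **Look-alikes:** the short bolt and large bearing measure within about 1 mm of where they started.
- **Robot:** it was well clear of everything at hand-in.

**What was off:** the tool picked up a tilt of up to about 8° while travelling. My attempts to undo it didn't work, so I worked with it. It was mostly about the jaw axis, and the part heights show no sign of it. In the last top view the arm hid the bearing and the nut, so those two were checked from the scene camera only.

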